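# Carry a clean sample-cell barrel on a rod and seat it against its stop

## Task

Take the carrying tool by its black grip, thread its rod through the aluminium barrel lying in the short cradle and lift the clean barrel out on the rod, never touching it with the gripper. Lay it in the long V-shaped rest and, with the rod, push it gently but firmly home against the forked stop, which is found by feel and must not be shifted. Then draw the rod out and stand the tool upright on the bench, leaving the barrel against the stop and everything else undisturbed.

Things in the scene. Friction and masses are not known exactly. Their poses are not given: they have to be found in the camera images.
- tool: Carrying tool, 0.24 kg, standing on the bench. Origin: underside of its foot, below the grip; z up, x along the rod to its tip. Steel foot 8 thick, 36 wide, x = -50 to +5. Level steel rod, diameter 10, axis at z = 40, from the grip to its tip at x = 115. Round shoulder on the rod, diameter 30, front face at x = 45: 70 of rod stand ahead of it.
- grip (a point): Point to hold on the tool's black upright grip, at tool x = 0, z = 55. The grip is 20 (x) x 16 (y) x 75 high: take it from above across y, with 30 N or more so that it does not turn in the fingers.
- rod_tip (a point): Centre of the rod's free end (tool x = 115, z = 40).
- barrel: Plain aluminium tube lying on its side: outside diameter 44, length 50, through bore diameter 16, 0.13 to 0.21 kg. Origin: its centre, on the bore axis; x along the bore, at the start pointing away from the robot. Loose in the cradle, bore 65 above the bench; drags with about 1 to 4 N when slid along a V. Fingers must never touch it.
- cradle: Short storage cradle, fixed; origin under its centre on the bench, x along the V, away from the robot. V from x = -20 to +20 holds the barrel's bore axis at z = 65; base 60 wide, 36 high. At its far end two lips (near faces x = 31, up to z = 62, 22 apart, the rod passes between) hold back a barrel pushed from the robot's side, where the V is open.
- rest: Long receiving rest, fixed; origin under its centre on the bench, x along the V, away from the robot. V from x = -26 to +50, its edges 59 high, holds the barrel's bore axis at z = 65; base 60 wide, 36 high, x = -14 to +38; open at the robot's side. A forked stop slides on a bench rail at its far side (see far).
- lay (a point): On the rest (rest x = -16, z = 65): where the barrel's centre is best laid down so that it clears the stop before it is pushed along.
- far (a point): On the rest, far end of the V (rest x = 50, z = 65). Here stands the forked stop: two prongs 23 apart (rod passes between), z = 55 to 75, cross plate 37 behind their near faces. Near faces at rest x = 15 to 51, unmeasured: feel for them. Home = over 2 N on the stop for 0.2 s; it slips at about 10 N. Push the barrel with 6 to 8 N for half a second.
- mortar: White ceramic bowl, 76 across, 42 high; bystander.
- vial: Small glass jar, 26 across, 48 high, standing between the stands; bystander.
- spacer: Flat steel ring, 40 across, 12 high; bystander, not the barrel.
- pen: Marker pen, 130 long, lying; bystander.
- drive: Small black memory stick, 60 long; bystander.
- cards: Small cardboard box, 90 x 60 x 28; bystander.
Not all that is in view belongs to the job. Leave any orange look-alike of the tool alone.

How it is judged (in metres and radians):
On the way, in this order (a step that is already met when the one before it is completed fails the run):
1. the barrel hangs on the rod, which is right through its bore, clear of the cradle (bore higher than 95 mm) (height (world z) of barrel above 0.095 m and distance between rod_tip and barrel between 0.026 and 0.055 m and angle between the x axis of barrel and the x axis of tool, either way round below 0.35 rad and contact force between barrel and tool above 0.3 N), for 0.2 s.
2. the barrel, lying in the long rest with the rod through it, is pressed against the forked stop with more than 2 N for 0.2 s (y of barrel in the frame of rest between -0.004 and 0.004 m and z of barrel in the frame of rest between 0.061 and 0.069 m and angle between the x axis of barrel and the x axis of rest, either way round below 0.08 rad and contact force between barrel and stop above 2 N and distance between rod_tip and barrel below 0.055 m), for 0.2 s.
At the end, for the whole second after the job is handed in: Barrel in the long rest's V (within 4 mm of centre line and seated height, 0.08 rad of its direction), far end within 2 mm of the stop; rod out of it (tip over 35 mm from the barrel's centre, from above); tool upright on the bench (foot under 6 mm, tilt under 0.08 rad); all released and at rest (y of barrel in the frame of rest between -0.004 and 0.004 m and z of barrel in the frame of rest between 0.061 and 0.069 m and angle between the x axis of barrel and the x axis of rest, either way round below 0.08 rad and distance between barrel and stop_c0 below 0.068 m and horizontal distance between rod_tip and barrel above 0.035 m and height (world z) of tool below 0.006 m and angle between tool's own z axis and vertical below 0.08 rad and linear speed of each of barrel, tool below 0.01 m/s); the robot touches nothing.
It fails at once if the fingers touch the barrel (contact force between the fingers and barrel above 0.3 N).
It fails at once if the stop is shifted by more than 2 mm (distance of stop_c0 from where it was at the start of the episode above 0.002 m).
It fails at once if the tool bears on the barrel with more than 20 N (contact force between tool and barrel above 20 N).
It fails at once if the barrel falls off (its centre below 50 mm) (height (world z) of barrel below 0.05 m).
It fails at once if another thing on the bench is moved by more than 20 mm (distance of any of mortar, vial, spacer, pen, drive, cards from where it was at the start of the episode above 0.02 m).
It also fails if it takes over 72 s, if anything falls off the work surface, if the arm or the gripper's body presses on something with over 40 N, if the wrist force passes 120 N, or if a joint passes its speed limit or range.

## Robot

A 6-joint arm with a two-finger parallel gripper is mounted at the origin on the work surface. World frame = base frame: x ahead of the robot, y to its left, z up, the work surface at z = 0. Lengths are in mm, angles in rad, forces in N, time in s.
With the tool pointing down it reaches from about 275 to 750 mm from the base axis. Payload 10.2 kg.
Tool frame: the origin (TCP) lies midway between the tips of the shut fingers; the grasp point (between the pads) lies 19 mm behind it; z points along the fingers, y is the direction in which the jaws open and shut (so a half turn about z gives the same grasp; the last joint's range is limited). The gripper opens to 85 mm and grips with 20 to 120 N. Pads are 22 mm wide; open, the fingers measure 114 mm over their backs; the gripper's body (76 mm by 85 mm) begins 54 mm behind the grasp point. The pads swing forward as they close: fully open they stand 13 mm farther back than shut.
Start: joints at [-1.435, 0.313, 1.498, -0, 1.331, -0.223], TCP at [184.342, -491.578, 231.294] pointing down, gripper open.
Joint ranges: [-2.94, 2.94], [-0.97, 2.17], [0.19, 2.56], [-1.23, 4.37], [0.02, 3.11], [-2.88, 2.88]. Speed limits (rad/s): [2.39, 2.39, 3.01, 3.14, 3.14, 3.14].

## Interface

Orientations are given as a unit quaternion [w, x, y, z].
In Python, from rig import ctrl gives the robot as it stands.
- The arm moves only by the tool carry_out, never from a script. Its argument "plan" is a list of rows, each a list of 3 entries, a list of its own where there are three numbers: the finger opening in mm, from 0 to 85.4, then the shift along the tool's x, y, z in mm, then the turn, a rotation vector about the tool's x, y, z in units of 6 degrees (1.0 is 6 degrees). In form: [[grip, [x, y, z], [ax, ay, az]], ...]. A call has 1 to 20 rows; each row shifts and turns the commanded pose from where the row before left it, along the tool's axes as they then stand; what a row does not reach is not made up. A row lasts 1/12 s, in which the tool goes at most 41.7 mm and 7.16 degrees, less where a joint would pass 70% of its speed; a pose out of reach is approached as far as the arm can. A call with a gripper value outside its range is refused whole. The fingers move at their own pace and stop on an object; "grip_force" is the grip in N (left out, the last holds). Time passes only in rows, so rows that do not move let the fingers close. It gives the time, the measured TCP pose, the force and the opening at its end, in the units of the state.
- ctrl.sense(): the state, without advancing time (a new reading comes with each control period).
- ctrl.capture(name): name is "scene" or "top" or "wrist"; returns a dict with "color" (480x640x3 uint8, blue, green, red), "range_z" (480x640 float32, mm along the optical axis (not along the pixel's ray), 0 where there is no reading), "fx", "fy", "cx", "cy" (pixels), "cam_to_world" (4x4, takes a point from camera to world coordinates); the wrist camera has in their place "tool_from_camera" (4x4, takes a point from camera to tool coordinates, whose origin is the TCP and whose axes are the flange's). Camera axes: x right, y up, looking along -z (the intrinsics and any distortion apply to the point x, -y, -z); pixel columns grow to the right and rows downward; lengths in mm; the calibration is good to about 2 mm. A picture is of the moment at which its call begins: read the wrist's pose just before it.
- ctrl.finish_job(): hands the job in, once; it reports no verdict.
The state is a dict: "time_s": time; "joints": joint angles; "dq": joint speeds; "tau": joint torques, N m; "eef_pos": TCP position; "ee_rot": TCP orientation; "force": force on the tool from outside, world axes, zero at the start; "wrist_torque": the same for the moment, N m; "grip_width": opening from 0.0 (shut) to 1.0 (fully open).
Only numpy, scipy, OpenCV 4.12 (cv2) and the standard library are available. Lean on these libraries where they do the work, as an engineer would, in place of code of your own. Each camera call takes 0.05 s, during which the arm holds its last target.

## Working session

There is one attempt and no reset: what is moved stays moved. The work goes in short steps, Python scripts to look and compute and a tool call to move; the robot and the scene stay as the last step left them, time stands still between calls to the robot, and variables do not carry over. Pictures are saved under pics/ and viewed, and the job is handed in when it is done.

Besides the shell and the picture viewer there is one more tool, called after "Request:" as name([rows], argument=value, ...), one row to a line, values as JSON. carry_out: Moves the arm, as the interface text tells. Its arguments: {"type":"object","properties":{"plan":{"type":"array"},"grip_force":{"type":"number"}},"required":["plan"]}

```bash
ls; mkdir -p pics; python3 - <<'E'
from rig import ctrl
import cv2
s=ctrl.sense(); print(s)
for n in ("scene","top"):
    c=ctrl.capture(n); cv2.imwrite(f"pics/{n}0.png",c["color"])
    print(n,c["fx"],c["fy"],c["cx"],c["cy"],c["cam_to_world"].tolist() if hasattr(c["cam_to_world"],'tolist') else c["cam_to_world"], c.keys())
E
```

```text
pics
{'time_s': 0.0, 'joints': array([-1.43539892e+00,  3.13454198e-01,  1.49846561e+00, -4.95684455e-06,
        1.33099339e+00, -2.23420436e-01]), 'dq': array([ 2.61763123e-04, -6.49835982e-04,  2.31457801e-03, -1.50324074e-03,
        1.15833449e-03, -1.60727551e-05]), 'tau': array([-9.07719514e-04, -4.12266576e+01, -2.59746248e+01, -1.81861678e-04,
        4.17100178e-03,  1.90785960e-05]), 'eef_pos': array([ 184.30351995, -491.30204096,  230.72219112]), 'ee_rot': array([-6.59738472e-04,  9.83949022e-01,  1.78448556e-01,  2.66454055e-05]), 'force': array([-0.67283098,  0.24455451, -0.08550984]), 'wrist_torque': array([ 0.03429415, -0.0048332 , -0.04372802]), 'grip_width': 1.0009827486138305}
scene 529.2600577973349 529.2600577973349 316.28219611960805 238.92940333484867 [[-0.16194046685414418, -0.7799530684079217, 0.6045233628869359, 1262.734902427657], [0.9867527947789541, -0.13401478991306848, 0.09142733770858691, 96.23013879781065], [0.009706038892654777, 0.6113209035896159, 0.7913232876918197, 973.2646491448551], [0.0, 0.0, 0.0, 1.0]] dict_keys(['color', 'range_z', 'fx', 'fy', 'cx', 'cy', 'cam_to_world'])
top 529.8617088281537 529.8617088281537 320.4434947834264 240.28930062600875 [[0.02025834729463317, 0.9868909844635164, -0.16011178641662083, 359.42375698007316], [-0.9997947724360323, 0.02001470221433536, -0.003134438522923665, -1.553356715702302], [0.00011124060650540437, 0.16014242560890304, 0.9870939120193297, 1264.423455180851], [0.0, 0.0, 0.0, 1.0]] dict_keys(['color', 'range_z', 'fx', 'fy', 'cx', 'cy', 'cam_to_world'])
```

View pics/scene0.png

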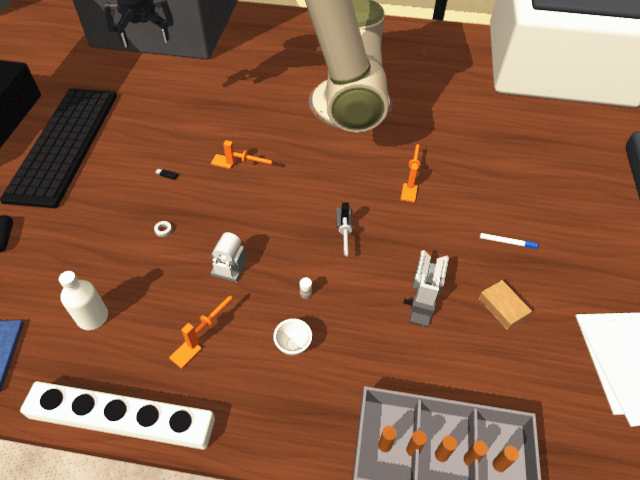

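View pics/top0.png

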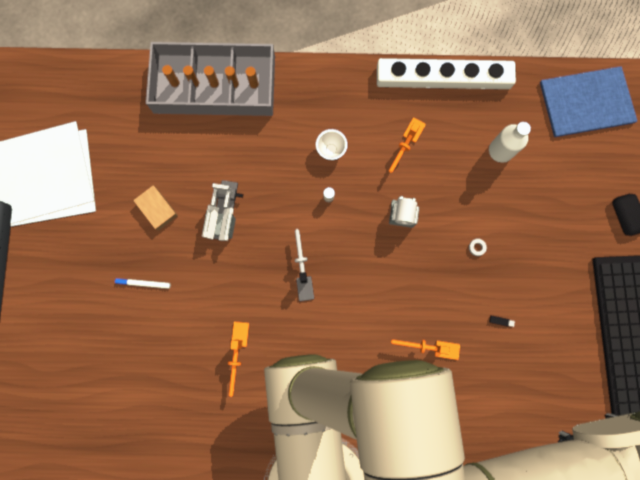

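The scene view shows the black-gripped steel tool at about (346,225), the orange look-alikes at (235,155), (410,175) and (200,330), the barrel and cradle at (228,255), and the rest with its stop at (428,290). In the top view these are: steel tool (303,270), orange look-alikes (405,145), (427,348) and (237,355), barrel and cradle (404,211), rest (222,210). I choose the steel tool with the black grip. Next come close crops.

```bash
cat > h.py <<'E'
import numpy as np, cv2
from rig import ctrl
def cloud(c):
    z=c["range_z"].astype(float); v,u=np.mgrid[0:480,0:640]
    P=np.stack([(u-c["cx"])/c["fx"]*z,-(v-c["cy"])/c["fy"]*z,-z],-1)
    M=np.array(c["cam_to_world"]); W=P@M[:3,:3].T+M[:3,3]; W[z==0]=np.nan
    return W
def ray(c,u,v,h):
    M=np.array(c["cam_to_world"]); d=M[:3,:3]@np.array([(u-c["cx"])/c["fx"],-(v-c["cy"])/c["fy"],-1])
    return M[:3,3]+d*(h-M[2,3])/d[2]
E
python3 - <<'E'
from h import *
t=ctrl.capture("top");W=cloud(t)
ims=[]
for (u,v) in [(303,265),(404,211),(222,210)]:
    k=t["color"][v-45:v+45,u-45:u+45]; ims.append(cv2.resize(k,(400,400),interpolation=cv2.INTER_CUBIC))
s=ctrl.capture("scene")
jms=[]
for (u,v) in [(346,225),(228,255),(428,290)]:
    k=s["color"][v-45:v+45,u-45:u+45]; jms.append(cv2.resize(k,(400,400),interpolation=cv2.INTER_CUBIC))
cv2.imwrite("pics/crops.png",cv2.resize(np.vstack([np.hstack(ims),np.hstack(jms)]),(798,532)))
np.savez("d0.npz",W=W,t=t["color"],S=cloud(s),s=s["color"])
for n,(u,v) in dict(grip=(303,278),foot=(306,294),tip=(298,231),bar=(404,211),rest=(222,210),vial=(329,195),mort=(331,145)).items(): print(n,W[v,u].round(1))
E
```

```text
grip [465.5  39.6  77.5]
foot [434.   34.    7.2]
tip [578.5  55.3  43.2]
bar [ 621.6 -186.2   87.1]
rest [632.  241.9  11.6]
vial [664.4 -15.6  51.6]
mort [ 8.052e+02 -1.890e+01  4.000e-01]
```

View pics/crops.png

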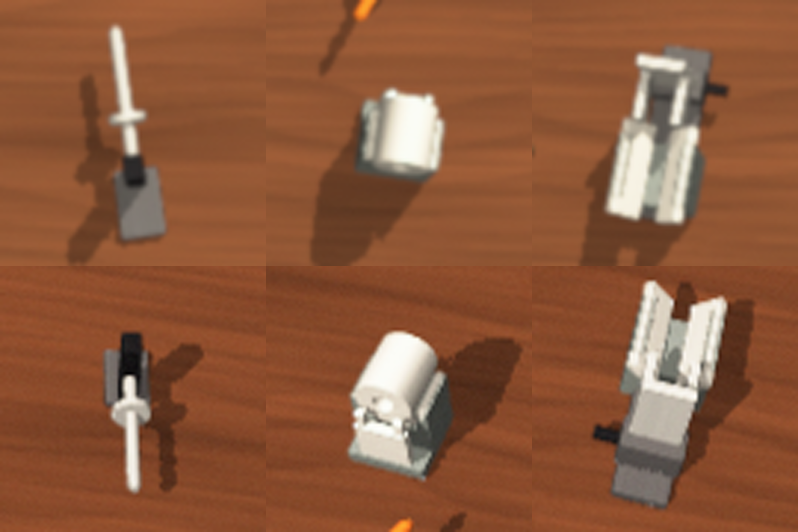

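```bash
cat >> h.py <<'E'
from scipy.spatial.transform import Rotation as R
def tcp():
    s=ctrl.sense(); q=s["ee_rot"]; M=np.eye(4); M[:3,:3]=R.from_quat([q[1],q[2],q[3],q[0]]).as_matrix(); M[:3,3]=s["eef_pos"]; return M,s
def wrist():
    M,s=tcp(); c=ctrl.capture("wrist"); c["cam_to_world"]=M@np.array(c["tool_from_camera"]); return c
def go(pos,yaw):
    "total shift in present tool axes, and turn (6deg units) to reach pos, pointing down with tool x at yaw"
    M,s=tcp(); Rt=R.from_euler('z',yaw).as_matrix()@np.diag([1,-1,-1.]); 
    print("shift",(M[:3,:3].T@(np.array(pos)-M[:3,3])).round(2),"turn",(R.from_matrix(M[:3,:3].T@Rt).as_rotvec()/np.radians(6)).round(3),"t",round(s["time_s"],2))
E
python3 - <<'E'
from h import *
c=wrist(); np.set_printoptions(suppress=True,precision=2)
print(c["tool_from_camera"],c["fx"],c["cx"],c["cy"])
go([470,40,250],0.12)
d=np.load("d0.npz"); W=d["W"]
# tool points
def reg(u0,u1,v0,v1,z0,z1):
    p=W[v0:v1,u0:u1].reshape(-1,3); return p[(p[:,2]>z0)&(p[:,2]<z1)]
p=reg(285,320,225,305,85,110); print("grip top",p.mean(0),p.min(0),p.max(0),len(p))
p=reg(285,320,225,305,30,60);  print("rod",p[p[:,0].argsort()][::4])
p=reg(380,430,190,235,75,100); print("barrel",p.mean(0),p.min(0),p.max(0))
p=reg(195,250,175,245,50,85); print("rest",p.mean(0),p.min(0),p.max(0))
E
```

```text
[[  -0.      0.95    0.32   83.45]
 [   1.      0.     -0.      0.77]
 [  -0.      0.32   -0.95 -142.62]
 [   0.      0.      0.      1.  ]] 381.5729023707856 322.59045139501234 246.58971276021347
shift [ 454.08 -397.33  -18.65] turn [-0.01 -0.    2.28] t 0.25<stdin>:9: RuntimeWarning: Mean of empty slice.
  ret = um.true_divide(
Traceback (most recent call last):
ValueError: zero-size array to reduction operation minimum which has no identity
```

Request:
carry_out([
  [85, [25.2, -22.1, -1], [0, 0, 0]],
  [85, [25.2, -22.1, -1], [0, 0, 0]],
  [85, [25.2, -22.1, -1], [0, 0, 0]],
  [85, [25.2, -22.1, -1], [0, 0, 0]],
  [85, [25.2, -22.1, -1], [0, 0, 0]],
  [85, [25.2, -22.1, -1], [0, 0, 0]],
  [85, [25.2, -22.1, -1], [0, 0, 0]],
  [85, [25.2, -22.1, -1], [0, 0, 0]],
  [85, [25.2, -22.1, -1], [0, 0, 0]],
  [85, [25.2, -22.1, -1], [0, 0, 0]],
  [85, [25.2, -22.1, -1], [0, 0, 0]],
  [85, [25.2, -22.1, -1], [0, 0, 0]],
  [85, [25.2, -22.1, -1], [0, 0, 0]],
  [85, [25.2, -22.1, -1], [0, 0, 0]],
  [85, [25.2, -22.1, -1], [0, 0, 0]],
  [85, [25.2, -22.1, -1], [0, 0, 0]],
  [85, [25.2, -22.1, -1], [0, 0, 0]],
  [85, [25.2, -22.1, -1], [0, 0, 1.14]],
  [85, [0, 0, 0], [0, 0, 1.14]],
  [85, [0, 0, 0], [0, 0, 0]],
])

```text
time_s: 1.92
eef_pos: [469.0, 40.1, 249.0]
ee_rot: [-0.0, 0.998, 0.062, -0.0]
force: [0.2, -0.6, -0.4]
grip_width: 0.994
```

```bash
python3 - <<'E'
from h import *
c=wrist(); cv2.imwrite("pics/w1.png",c["color"]); W=cloud(c); np.savez("w1.npz",W=W,col=c["color"],M=c["cam_to_world"])
M,s=tcp(); print(M.round(3),s["force"])
E
```

```text
[[ 9.92000e-01  1.28000e-01 -1.00000e-03  4.68655e+02]
 [ 1.28000e-01 -9.92000e-01 -0.00000e+00  3.92270e+01]
 [-1.00000e-03 -0.00000e+00 -1.00000e+00  2.49021e+02]
 [ 0.00000e+00  0.00000e+00  0.00000e+00  1.00000e+00]] [-0.18243583 -0.23340293  0.08625716]
```

View pics/w1.png

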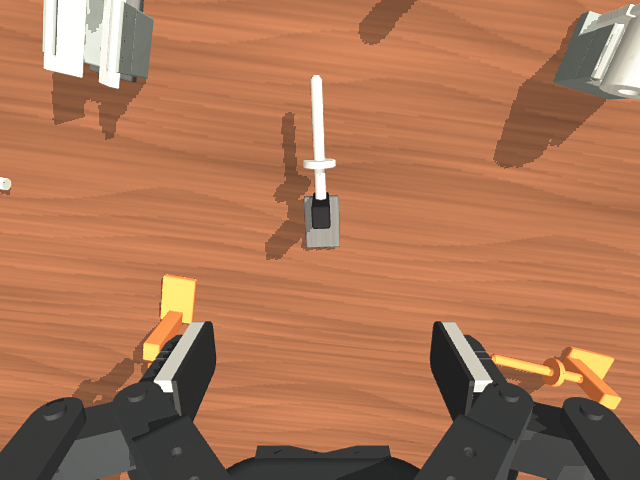

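The wrist view shows the steel tool with its black grip at (320,212) and its rod tip at (317,78). Next I measure it from the point cloud.

```bash
python3 - <<'E'
from h import *
np.set_printoptions(suppress=True,precision=1)
d=np.load("w1.npz"); W=d["W"]; C=d["col"]
for v in range(80,250,8): 
    print(v,[tuple(W[v,u].round(1).tolist()) for u in (316,318,320,322)][1::2])
sub=np.zeros((480,640),bool); sub[60:260,290:350]=1
def q(z0,z1,n):
    m=sub&(W[...,2]>z0)&(W[...,2]<z1); p=W[m]; print(n,len(p),p.mean(0),p.min(0),p.max(0)); return p
q(3,12,"foot");g=q(85,100,"griptop")
p=q(38,50,"rod"); 
r=p[:,:2]-p[:,:2].mean(0); print(np.linalg.svd(r,full_matrices=0)[2][0])
# foot minAreaRect
f=q(5,12,"foot")[:,:2].astype(np.float32); print(cv2.minAreaRect(f)); print(cv2.minAreaRect(g[:,:2].astype(np.float32)))
E
```

```text
80 [(580.5, 57.2, 43.8), (584.5, 54.4, 0.1)]
88 [(574.3, 56.4, 45.1), (577.6, 53.5, -0.3)]
96 [(568.1, 55.7, 44.6), (568.6, 52.3, 41.8)]
104 [(561.8, 55.0, 43.1), (562.3, 51.6, 41.2)]
112 [(555.4, 54.2, 43.9), (555.8, 50.8, 41.9)]
120 [(548.9, 53.4, 45.1), (549.3, 50.0, 42.3)]
128 [(542.4, 52.6, 44.5), (542.8, 49.2, 43.0)]
136 [(535.8, 51.8, 46.6), (536.2, 48.4, 44.2)]
144 [(529.0, 51.0, 44.6), (529.3, 47.5, 42.7)]
152 [(522.3, 50.2, 45.4), (522.5, 46.7, 43.1)]
160 [(515.3, 49.4, 44.2), (515.7, 45.8, 44.6)]
168 [(509.7, 48.6, 55.8), (510.1, 45.1, 55.0)]
176 [(501.1, 47.7, 43.9), (501.7, 44.1, 45.0)]
184 [(494.1, 46.8, 44.8), (494.5, 43.2, 44.9)]
192 [(486.8, 46.0, 44.7), (487.3, 42.3, 45.0)]
200 [(480.2, 45.1, 48.4), (481.1, 41.6, 50.5)]
208 [(478.9, 44.7, 75.0), (479.5, 41.3, 75.5)]
216 [(471.9, 43.8, 74.5), (472.3, 40.5, 74.6)]
224 [(464.4, 43.0, 72.7), (465.4, 39.6, 74.9)]
232 [(437.7, 40.5, 7.2), (438.4, 36.4, 7.9)]
240 [(429.2, 39.5, 8.0), (429.4, 35.3, 6.9)]
248 [(417.3, 38.2, -0.9), (418.2, 33.9, 0.2)]
foot 1181 [445.5  37.    7.6] [419.7  16.7   3.2] [502.2  59.2  11.9]<stdin>:8: RuntimeWarning: Mean of empty slice.
  ret = um.true_divide(
Traceback (most recent call last):
ValueError: zero-size array to reduction operation minimum which has no identity
```

```bash
python3 - <<'E'
from h import *
np.set_printoptions(suppress=True,precision=2)
d=np.load("w1.npz"); W=d["W"]; C=d["col"]
sub=np.zeros((480,640),bool); sub[60:260,290:350]=1
def q(z0,z1,n):
    m=sub&(W[...,2]>z0)&(W[...,2]<z1); p=W[m]; print(n,len(p),p.mean(0)); return p
g=q(70,82,"griptop"); print(cv2.minAreaRect(g[:,:2].astype(np.float32)))
p=q(38,50,"rod"); p=p[p[:,0]>485]
r=p[:,:2]-p[:,:2].mean(0); a=np.linalg.svd(r,full_matrices=0)[2][0]; print("rodyaw",a[1]/a[0],p.mean(0),p.max(0))
f=q(5.5,11,"foot"); f=f[f[:,0]<460];print(cv2.minAreaRect(f[:,:2].astype(np.float32)))
yaw=np.arctan2(a[1],a[0]); u=np.array([np.cos(yaw),np.sin(yaw)]);n=np.array([-u[1],u[0]])
for nm,k in (("rod",p),("foot",f),("grip",g)):
    s=k[:,:2]@u;t=k[:,:2]@n; print(nm,np.percentile(s,[0.5,99.5]),np.percentile(t,[1,50,99]))
E
```

```text
griptop 428 [471.65  41.72  74.57]
((470.928466796875, 41.61345672607422), (20.281795501708984, 15.722743034362793), 10.357566833496094)
rod 1413 [533.39  51.63  44.04]
rodyaw 0.16190343778617844 [536.56  52.12  44.01] [584.81  64.01  49.98]
foot 1161 [444.97  36.89   7.69]
((442.0252380371094, 36.980037689208984), (40.98583984375, 35.94392395019531), 8.926433563232422)
rod [-585.87 -486.22] [21.35 34.33 47.05]
foot [-461.78 -421.96] [16.45 34.12 51.87]
grip [-481.57 -461.71] [26.41 34.19 41.76]
```

```bash
python3 - <<'E'
from h import *
go([471,41.5,100],.16);go([471,41.5,36.5],.16)
E
```

```text
shift [  2.71  -1.95 149.02] turn [-0.     0.006 -0.303] t 1.97
shift [  2.75  -1.95 212.52] turn [-0.     0.006 -0.303] t 1.97
```

Request:
carry_out([
  [60, [2.7, -1.95, 10], [0, 0, -0.3]],
  [50, [0, 0, 30], [0, 0, 0]],
  [50, [0, 0, 30], [0, 0, 0]],
  [50, [0, 0, 30], [0, 0, 0]],
  [50, [0, 0, 30], [0, 0, 0]],
  [50, [0, 0, 20], [0, 0, 0]],
  [50, [0, 0, 20], [0, 0, 0]],
  [50, [0, 0, 12], [0, 0, 0]],
  [50, [0, 0, 0], [0, 0, 0]],
  [50, [0, 0, 0], [0, 0, 0]],
])

```text
time_s: 2.8
eef_pos: [471.0, 40.5, 67.4]
ee_rot: [-0.0, 0.997, 0.079, -0.0]
force: [0.6, 0.0, 0.7]
grip_width: 0.586
```

```bash
python3 - <<'E'
from h import *
go([471,41.5,36.5],.16)
c=wrist(); cv2.imwrite("pics/w2.png",c["color"]); W=cloud(c); np.savez("w2.npz",W=W,col=c["color"])
E
```

```text
shift [ 0.17 -1.   30.93] turn [-0.001  0.006 -0.022] t 2.8
```

View pics/w2.png

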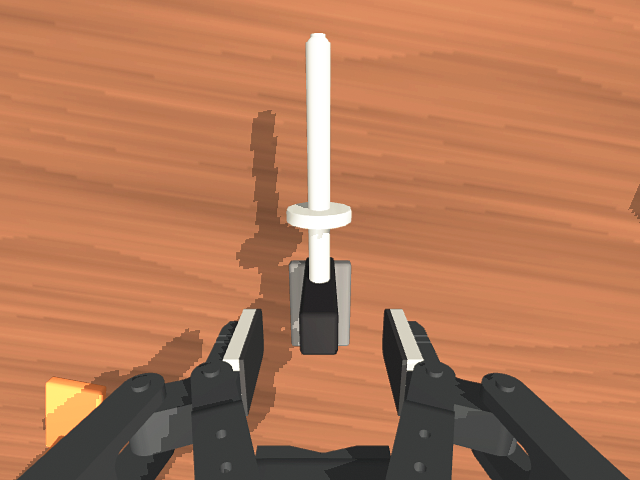

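Request:
carry_out([
  [40, [0.1, -1, 15], [0, 0, 0]],
  [40, [0, 0, 10], [0, 0, 0]],
  [40, [0, 0, 5.9], [0, 0, 0]],
  [40, [0, 0, 0], [0, 0, 0]],
  [14, [0, 0, 0], [0, 0, 0]],
  [10, [0, 0, 0], [0, 0, 0]],
  [10, [0, 0, 0], [0, 0, 0]],
  [10, [0, 0, 0], [0, 0, 0]],
  [10, [0, 0, 0], [0, 0, 0]],
  [10, [0, 0, 0], [0, 0, 0]],
], grip_force=60)

```text
time_s: 3.68
eef_pos: [471.6, 42.1, 37.0]
ee_rot: [0.0, 0.997, 0.078, 0.001]
force: [-0.7, 1.3, 5.7]
grip_width: 0.176
```

```bash
cat >> h.py <<'E'
def save(c,n):
    cv2.imwrite(f"pics/{n}.png",c["color"]); np.savez(f"{n}.npz",W=cloud(c),col=c["color"],M=c["cam_to_world"])
E
python3 - <<'E'
from h import *
go([471,41.5,36.5],.16); M,s=tcp(); print(s["force"],s["grip_width"]*85.4)
save(wrist(),"w3")
E
```

```text
shift [-0.74  0.53  0.52] turn [ 0.004 -0.013 -0.034] t 3.68
[-0.72957767  1.33272384  5.66793228] 15.009803694519855
```

View pics/w3.png

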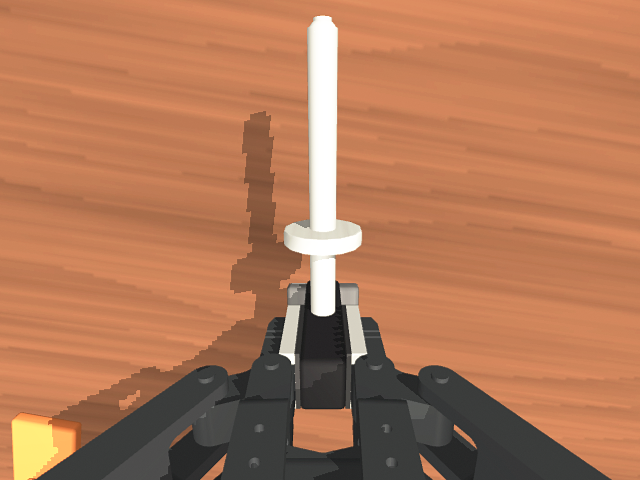

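```bash
cat >> h.py <<'E'
def rod(W,M):
    "rod axis in TCP frame from cloud"
    P=(W-M[:3,3])@M[:3,:3]; p=P.reshape(-1,3)
    xs=[];
    for x in range(54,114,4):
        k=p[(np.abs(p[:,0]-x)<2)&(np.abs(p[:,1])<12)&(p[:,2]>-25)&(p[:,2]<5)]
        if len(k)<10: continue
        xs.append((x,np.percentile(k[:,1],[2,98]).mean(),np.percentile(k[:,2],8)))
    xs=np.array(xs); 
    if len(xs)<4: return None
    fy=np.polyfit(xs[:,0],xs[:,1],1); fz=np.polyfit(xs[:,0],xs[:,2],1)
    tip=p[(np.abs(p[:,1])<8)&(p[:,2]>-25)&(p[:,2]<5)&(p[:,0]>90)&(p[:,0]<140)]
    print("y at x=50,115",np.polyval(fy,[50,115]).round(2),"z top",np.polyval(fz,[50,115]).round(2),"tip x",np.percentile(tip[:,0],99).round(1))
E
python3 - <<'E'
from h import *
d=np.load("w3.npz"); M,s=tcp(); rod(d["W"],M)
E
```

```text
y at x=50,115 [0.58 0.52] z top [-8.35 -8.34] tip x 113.4
```

Request:
carry_out([
  [10, [0, 0, -5], [0, 0, 0]],
  [10, [0, 0, -5], [0, 0, 0]],
  [10, [0, 0, -10], [0, 0, 0]],
  [10, [0, 0, -20], [0, 0, 0]],
  [10, [0, 0, -30], [0, 0, 0]],
  [10, [0, 0, -30], [0, 0, 0]],
  [10, [0, 0, -30], [0, 0, 0]],
  [10, [0, 0, -13], [0, 0, 0]],
  [10, [0, 0, 0], [0, 0, 0]],
  [10, [0, 0, 0], [0, 0, 0]],
])

```text
time_s: 4.57
eef_pos: [470.9, 42.2, 179.5]
ee_rot: [0.0, 0.997, 0.078, 0.0]
force: [0.5, -0.0, -2.8]
grip_width: 0.179
```

```bash
python3 - <<'E'
from h import *
c=wrist();save(c,"w4"); M,s=tcp(); rod(cloud(c),M); print(s["force"],s["eef_pos"])
go([515,-115,180],0)
d=np.load("d0.npz"); W=d["W"]
np.set_printoptions(suppress=True,precision=1)
sub=W[170:250,375:435].reshape(-1,3)
p=sub[(sub[:,2]>80)];r=p[:,:2]-p[:,:2].mean(0);print("bar",p.mean(0),p.min(0),p.max(0),np.linalg.svd(r)[2][0], cv2.minAreaRect(p[:,:2].astype(np.float32)))
sub=W[170:250,190:250].reshape(-1,3)
p=sub[(sub[:,2]>48)&(sub[:,2]<85)];print("rest",p.mean(0),p.min(0),p.max(0), cv2.minAreaRect(p[:,:2].astype(np.float32)))
E
```

```text
y at x=50,115 [0.65 0.64] z top [-9.42 -9.58] tip x 113.9
[-0.37256939  0.57746913 -2.3214909 ] [470.49998747  42.26574746 178.57455291]
shift [ 19.46 162.28  -1.53] turn [-0.003  0.014  1.493] t 4.62
bar [ 623.2 -192.8   85.1] [ 597.2 -210.1   80.1] [ 648.4 -173.4   92.9] [-1.   0.2] ((622.9020385742188, -191.7906494140625), (36.57884979248047, 51.222957611083984), 89.66461181640625)
rest [610.4 240.3  59.7] [552.2 209.9  48.1] [671.1 277.1  84.7] ((614.065673828125, 239.9713592529297), (60.899803161621094, 119.57244110107422), 82.64962005615234)
```

View pics/w4.png

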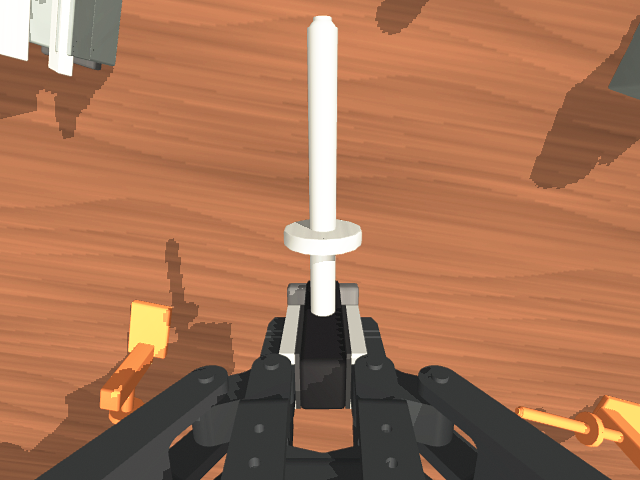

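Request:
carry_out([
  [10, [3, 20, 0], [0, 0, 0]],
  [10, [3, 27, 0], [0, 0, 0]],
  [10, [3, 27, 0], [0, 0, 0]],
  [10, [3, 27, 0], [0, 0, 0]],
  [10, [3, 27, 0], [0, 0, 0]],
  [10, [3, 20, 0], [0, 0, 0]],
  [10, [1.5, 14, -1.5], [0, 0, 0.75]],
  [10, [0, 0, 0], [0, 0, 0.75]],
  [10, [0, 0, 0], [0, 0, 0]],
  [10, [0, 0, 0], [0, 0, 0]],
])

```text
time_s: 5.45
eef_pos: [515.0, -114.5, 179.5]
ee_rot: [-0.001, 1.0, 0.001, -0.001]
force: [-0.1, -0.3, -2.7]
grip_width: 0.176
```

```bash
python3 - <<'E'
from h import *
c=wrist();save(c,"w5"); M,s=tcp(); rod(cloud(c),M); print(s["force"],s["eef_pos"])
E
```

```text
y at x=50,115 [0.7  0.73] z top [-7.95 -8.09] tip x 113.5
[ 1.17575695 -0.06792783 -1.58931785] [ 515.12894394 -114.28543642  179.82554476]
```

View pics/w5.png

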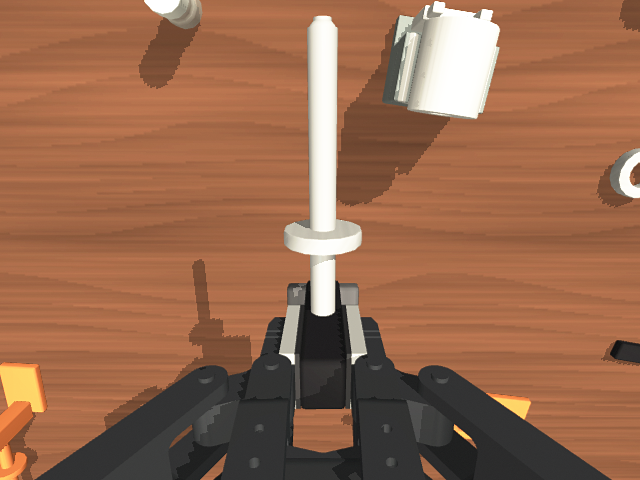

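```bash
cat >> h.py <<'E'
from scipy.optimize import least_squares
def cyl(p,r=22,x0=0,y0=0,z0=65):
    # axis: y=y0+m*(x-xc), z const
    xc=p[:,0].mean()
    def f(a):
        y,m,z=a; return np.hypot((p[:,1]-y-m*(p[:,0]-xc))/np.sqrt(1+m*m),p[:,2]-z)-r
    s=least_squares(f,[p[:,1].mean(),0,65],loss="soft_l1",f_scale=1)
    y,m,z=s.x; yaw=np.arctan(m); u=np.array([np.cos(yaw),np.sin(yaw)])
    o=np.array([xc,y]); t=(p[:,:2]-o)@u
    lo,hi=np.percentile(t,[1,99]); print("axis pt",o.round(1),"yaw",yaw.round(4),"z",z.round(2),"ends",(o+lo*u).round(1),(o+hi*u).round(1),"len",(hi-lo).round(1),"mid",(o+(lo+hi)/2*u).round(1),"rms",np.sqrt(np.mean(s.fun**2)).round(2))
    return o,yaw,z
E
python3 - <<'E'
from h import *
d=np.load("w5.npz");W=d["W"]
p=W[0:130,380:520].reshape(-1,3); p=p[p[:,2]>72]; cyl(p)
d=np.load("d0.npz");W=d["W"]
p=W[170:250,375:435].reshape(-1,3); p=p[p[:,2]>70]; cyl(p)
W=d["S"]; p=W[225:285,205:255].reshape(-1,3); p=p[(p[:,2]>68)&(p[:,2]<95)]; cyl(p)
E
```

```text
axis pt [ 626.  -193.3] yaw -0.1389 z 64.74 ends [ 600.4 -189.7] [ 649.  -196.5] len 49.2 mid [ 624.7 -193.1] rms 0.85
axis pt [ 622.9 -193.5] yaw -0.132 z 64.75 ends [ 598.9 -190.3] [ 647.9 -196.8] len 49.5 mid [ 623.4 -193.5] rms 2.35
axis pt [ 627.8 -193.8] yaw -0.1282 z 64.83 ends [ 599.7 -190.2] [ 649.5 -196.6] len 50.2 mid [ 624.6 -193.4] rms 2.63
```

```bash
python3 - <<'E'
from h import *
d=np.load("d0.npz");W=d["W"]
for n,u,v in [("orange tip",393,343),("orange grip",440,349),("drive",500,321),("spacer",471,247)]: print(n,W[v,u].round(0))
go([466.1,-170.8,180],-.137)
E
```

```text
orange tip [ 325. -167.   42.]
orange grip [ 315. -266.   75.]
drive [ 380. -422.    9.]
spacer [ 553. -357.   15.]
shift [-49.14  56.41  -0.13] turn [-0.008  0.02   1.328] t 5.5
```

Request:
carry_out([
  [10, [-10, 11, 0], [0, 0, 0]],
  [10, [-14, 16, 0], [0, 0, 0]],
  [10, [-14, 16, 0], [0, 0, 0]],
  [10, [-11.1, 13.4, 0], [0, 0, 0.33]],
  [10, [0, 0, 15], [0, 0, 1]],
  [10, [0, 0, 25], [0, 0, 0]],
  [10, [0, 0, 25], [0, 0, 0]],
  [10, [0, 0, 25], [0, 0, 0]],
  [10, [0, 0, 15], [0, 0, 0]],
  [10, [0, 0, 8], [0, 0, 0]],
  [10, [0, 0, 4.5], [0, 0, 0]],
  [10, [0, 0, 0], [0, 0, 0]],
  [10, [0, 0, 0], [0, 0, 0]],
])

```text
time_s: 6.58
eef_pos: [466.9, -171.3, 64.1]
ee_rot: [0.0, 0.998, -0.07, 0.001]
force: [-1.2, 0.3, -2.0]
grip_width: 0.177
```

```bash
python3 - <<'E'
from h import *
c=wrist();save(c,"w6"); M,s=tcp(); rod(cloud(c),M); print(s["force"],s["eef_pos"])
go([466.1,-170.8,62],-.137)
c=ctrl.capture("scene");cv2.imwrite("pics/s6.png",cv2.resize(c["color"][150:300,180:380],(800,600),interpolation=cv2.INTER_CUBIC))
E
```

```text
y at x=50,115 [0.27 0.24] z top [-8.05 -8.1 ] tip x 113.5
[ 0.32743376  0.20359207 -1.91259166] [ 467.0150281  -171.37839057   64.3043748 ]
shift [-0.99 -0.45  2.3 ] turn [ 0.007 -0.015 -0.023] t 6.63
```

View pics/w6.png

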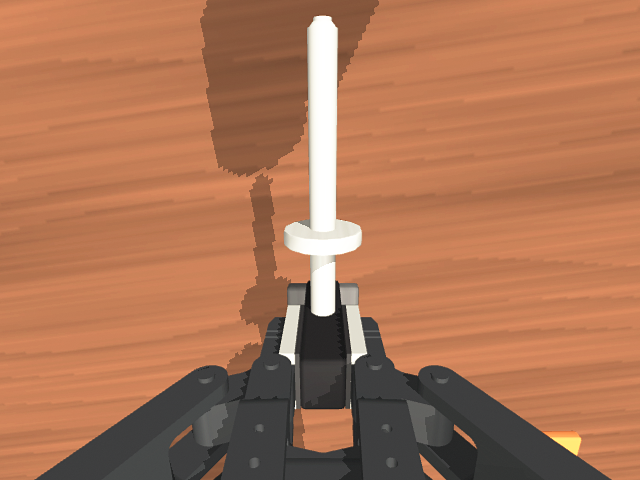

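View pics/s6.png

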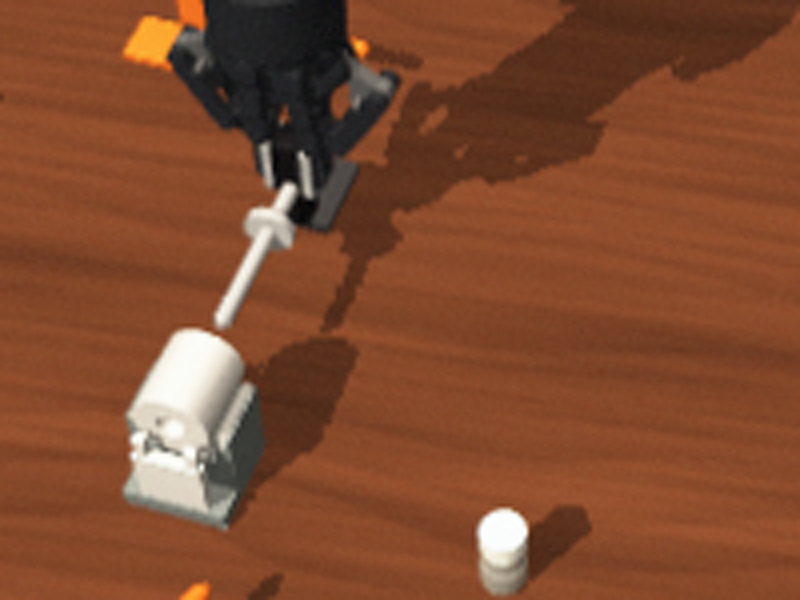

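Request:
carry_out([
  [10, [0, -0.3, 1.2], [0, 0, 0]],
  [10, [0, 0, 1], [0, 0, 0]],
  [10, [5, 0, 0], [0, 0, 0]],
  [10, [5, 0, 0], [0, 0, 0]],
  [10, [4, 0, 0], [0, 0, 0]],
  [10, [4, 0, 0], [0, 0, 0]],
  [10, [4, 0, 0], [0, 0, 0]],
  [10, [4, 0, 0], [0, 0, 0]],
  [10, [4, 0, 0], [0, 0, 0]],
  [10, [0, 0, 0], [0, 0, 0]],
])

```text
time_s: 7.52
eef_pos: [496.9, -175.2, 61.2]
ee_rot: [0.0, 0.998, -0.07, 0.0]
force: [0.4, -0.4, -2.4]
grip_width: 0.183
```

```bash
python3 - <<'E'
from h import *
c=wrist();save(c,"w7"); M,s=tcp(); print(s["force"],s["eef_pos"])
p=np.array([624.5,-193.2]); u=np.array([np.cos(.137),-np.sin(.137)]); n=np.array([u[1],-u[0]]); e=s["eef_pos"][:2]-p; print("s,tooly",e@u,e@n)
c=ctrl.capture("scene");cv2.imwrite("pics/s7.png",cv2.resize(c["color"][150:300,180:380],(800,600),interpolation=cv2.INTER_CUBIC))
E
```

```text
[ 0.44689234 -0.53118736 -2.31905326] [ 496.5081689  -175.06635948   61.09041724]
s,tooly -129.2691139775985 -0.48365109263721007
```

View pics/w7.png

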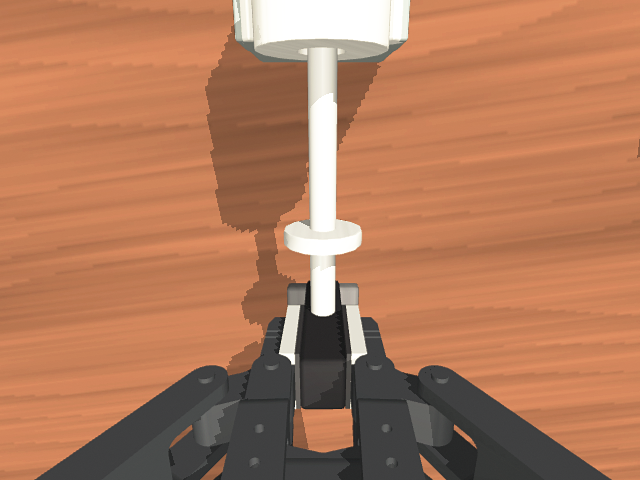

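View pics/s7.png

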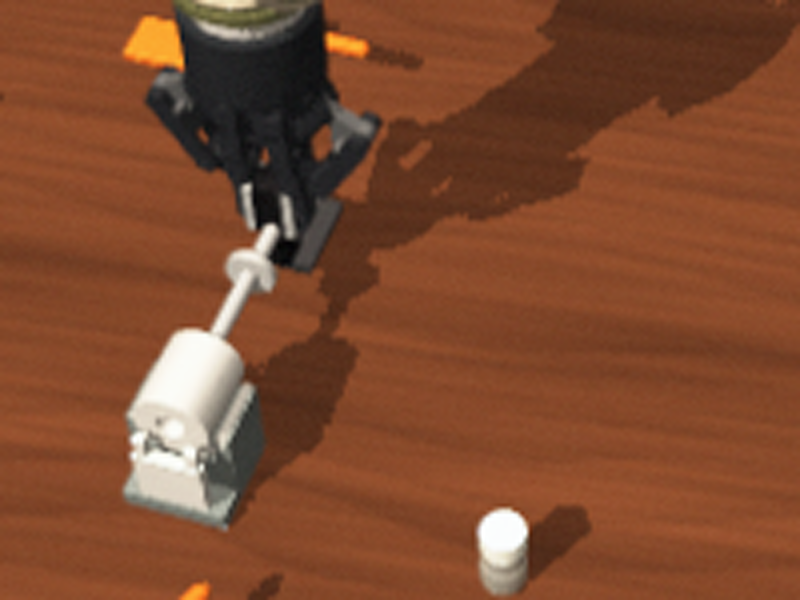

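Request:
carry_out([
  [10, [3, 0, -0.4], [0, 0, 0]],
  [10, [4, 0, -0.4], [0, 0, 0]],
  [10, [4, 0, 0], [0, 0, 0]],
  [10, [4, 0, 0], [0, 0, 0]],
  [10, [4, 0, 0], [0, 0, 0]],
  [10, [4, 0, 0], [0, 0, 0]],
  [10, [4, 0, 0], [0, 0, 0]],
  [10, [4, 0, 0], [0, 0, 0]],
  [10, [4, 0, 0], [0, 0, 0]],
  [10, [4, 0, 0], [0, 0, 0]],
  [10, [4, 0, 0], [0, 0, 0]],
  [10, [4, 0, 0], [0, 0, 0]],
  [10, [4, 0, 0], [0, 0, 0]],
  [10, [0, 0, 0], [0, 0, 0]],
])

```text
time_s: 8.78
eef_pos: [547.4, -182.3, 62.0]
ee_rot: [0.0, 0.998, -0.07, 0.0]
force: [-0.8, -0.1, -2.2]
grip_width: 0.183
```

```bash
python3 - <<'E'
from h import *
c=wrist();save(c,"w8"); M,s=tcp(); print(s["force"],s["eef_pos"])
p=np.array([624.5,-193.2]); u=np.array([np.cos(.137),-np.sin(.137)]); n=np.array([u[1],-u[0]]); e=s["eef_pos"][:2]-p; print("s,tooly",e@u,e@n)
c=ctrl.capture("scene");cv2.imwrite("pics/s8.png",cv2.resize(c["color"][150:300,180:380],(800,600),interpolation=cv2.INTER_CUBIC))
E
```

```text
[ 0.4851718  -0.24197586 -2.18908734] [ 547.01422979 -182.18388724   61.90410624]
s,tooly -78.2642324638153 -0.33051919178363875
```

View pics/w8.png

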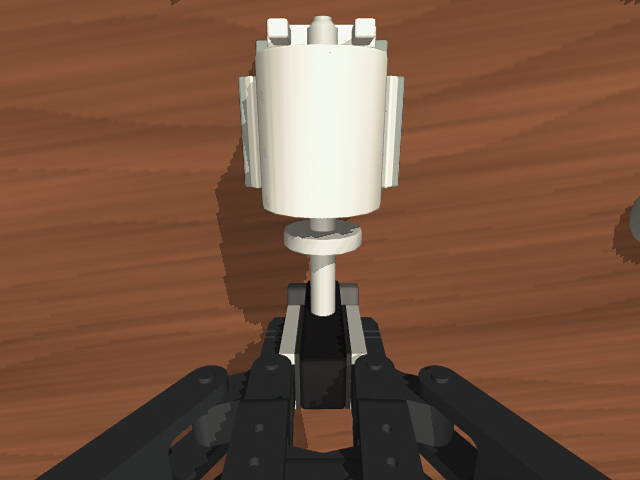

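View pics/s8.png

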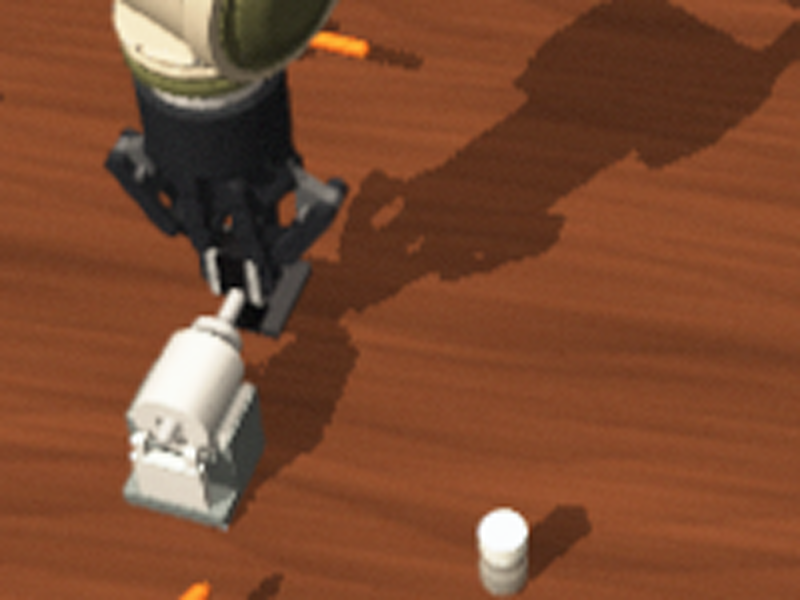

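Request:
carry_out([
  [10, [0, 0, 0], [0, 0, 0]],
  [10, [0, 0, -2], [0, 0, 0]],
  [10, [0, 0, -1.5], [0, 0, 0]],
  [10, [0, 0, -1.5], [0, 0, 0]],
  [10, [0, 0, -2], [0, 0, 0]],
  [10, [0, 0, -4], [0, 0, 0]],
  [10, [0, 0, -6], [0, 0, 0]],
  [10, [0, 0, -8], [0, 0, 0]],
  [10, [0, 0, -8], [0, 0, 0]],
  [10, [0, 0, -8], [0, 0, 0]],
  [10, [0, 0, -8], [0, 0, 0]],
  [10, [0, 0, -8], [0, 0, 0]],
  [10, [0, 0, -8], [0, 0, 0]],
  [10, [0, 0, -6], [0, 0, 0]],
  [10, [0, 0, -4], [0, 0, 0]],
  [10, [0, 0, 0], [0, 0, 0]],
  [10, [0, 0, 0], [0, 0, 0]],
  [10, [0, 0, 0], [0, 0, 0]],
], grip_force=90)

```text
time_s: 10.38
eef_pos: [546.5, -182.1, 136.5]
ee_rot: [-0.0, 0.998, -0.07, -0.0]
force: [-0.3, 0.5, -4.1]
grip_width: 0.176
```

```bash
python3 - <<'E'
from h import *
c=wrist();save(c,"w9"); M,s=tcp(); print(s["force"],s["eef_pos"],M.round(3))
W=cloud(c); P=(W-M[:3,3])@M[:3,:3]; k=P[(np.abs(P[...,1])<25)&(P[...,2]<-18)&(P[...,0]>48)&(P[...,2]>-40)]
print(np.percentile(k,[1,50,99],axis=0))
for lo in range(55,105,10):
    b=k[(k[:,0]>lo)&(k[:,0]<lo+10)&(np.abs(k[:,1])<4)]; print(lo,np.median(b[:,2]) if len(b) else None)
c=ctrl.capture("scene");cv2.imwrite("pics/s9.png",cv2.resize(c["color"][130:280,180:380],(800,600),interpolation=cv2.INTER_CUBIC))
E
```

```text
[ 0.16101446 -0.29144508 -4.02373947] [ 546.51223028 -182.07126551  136.46935363] [[ 9.90000e-01 -1.40000e-01 -1.00000e-03  5.46512e+02]
 [-1.40000e-01 -9.90000e-01  0.00000e+00 -1.82071e+02]
 [-1.00000e-03 -0.00000e+00 -1.00000e+00  1.36469e+02]
 [ 0.00000e+00  0.00000e+00  0.00000e+00  1.00000e+00]]
[[ 5.48728519e+01 -1.15275163e+01 -2.25763513e+01]
 [ 8.14575903e+01  9.58361675e-02 -2.04957919e+01]
 [ 1.03436457e+02  1.18179948e+01 -1.80813116e+01]]
55 -21.263302067166364
65 -21.275992284491558
75 -21.33088049416237
85 -21.242496520058797
95 -21.255025428837385
```

View pics/w9.png

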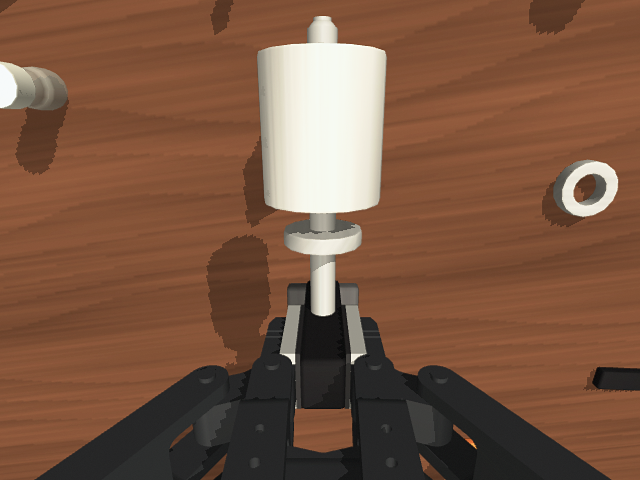

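View pics/s9.png

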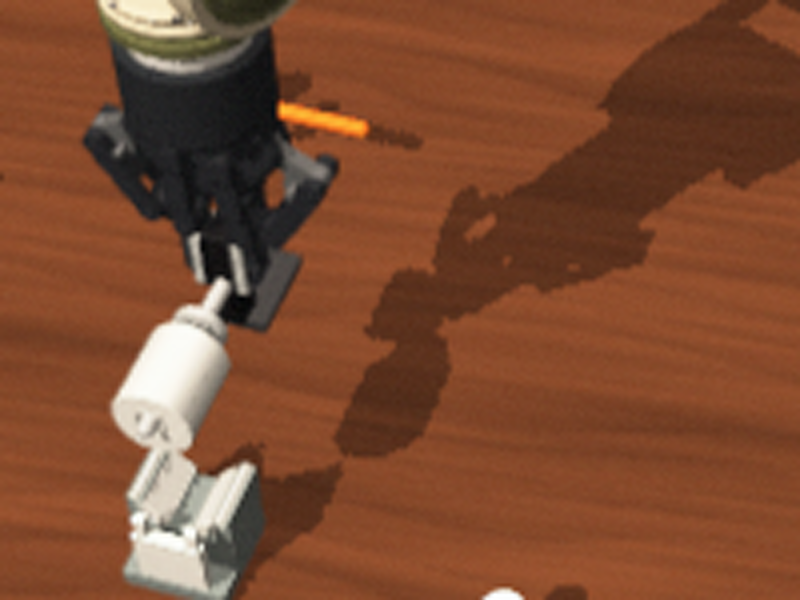

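Request:
carry_out([
  [10, [-0.8, -4, 0], [0, 0, 0]],
  [10, [-1.7, -9, 0], [0, 0, 0]],
  [10, [-2.6, -14, 0], [0, 0, 0]],
  [10, [-3.6, -19, 0], [0, 0, 0]],
  [10, [-4.2, -22, 0], [0, 0, 0]],
  [10, [-4.2, -22, 0], [0, 0, 0]],
  [10, [-4.2, -22, 0], [0, 0, 0]],
  [10, [-4.2, -22, 0], [0, 0, 0]],
  [10, [-4.2, -22, 0], [0, 0, 0]],
  [10, [-4.2, -22, 0], [0, 0, 0]],
  [10, [-4.2, -22, 0], [0, 0, 0]],
  [10, [-4.2, -22, 0], [0, 0, 0]],
  [10, [-4.2, -22, 0], [0, 0, 0]],
  [10, [-4.2, -22, 0], [0, 0, 0]],
  [10, [-4.2, -22, 0], [0, 0, 0]],
  [10, [-3.6, -19, 0], [0, 0, 0]],
  [10, [-2.6, -14, 0], [0, 0, 0]],
  [10, [-1.7, -9, 0], [0, 0, 0]],
  [10, [-1, -6, 0], [0, 0, 0]],
  [10, [-0.8, -4, 0], [0, 0, 0]],
])

```text
time_s: 12.15
eef_pos: [529.8, 164.4, 137.0]
ee_rot: [-0.0, 0.998, -0.07, -0.0]
force: [0.6, -0.9, -4.5]
grip_width: 0.173
```

Request:
carry_out([
  [10, [0, 0, 0], [0, 0, 0]],
  [10, [0, 0, 0], [0, 0, 0]],
])

```text
time_s: 12.32
eef_pos: [530.2, 163.2, 136.9]
ee_rot: [0.0, 0.998, -0.07, -0.0]
force: [0.2, 1.1, -3.6]
grip_width: 0.177
```

```bash
python3 - <<'E'
from h import *
c=wrist();save(c,"w10"); M,s=tcp(); print(s["force"],s["eef_pos"],M[:2,0])
c=ctrl.capture("scene");save(c,"s10");cv2.imwrite("pics/s10.png",cv2.resize(c["color"][190:340,310:510],(800,600),interpolation=cv2.INTER_CUBIC))
E
```

```text
[-0.23634551  0.06717506 -3.61886981] [530.26714355 162.99911599 136.95602443] [ 0.99013178 -0.14013943]
```

View pics/w10.png

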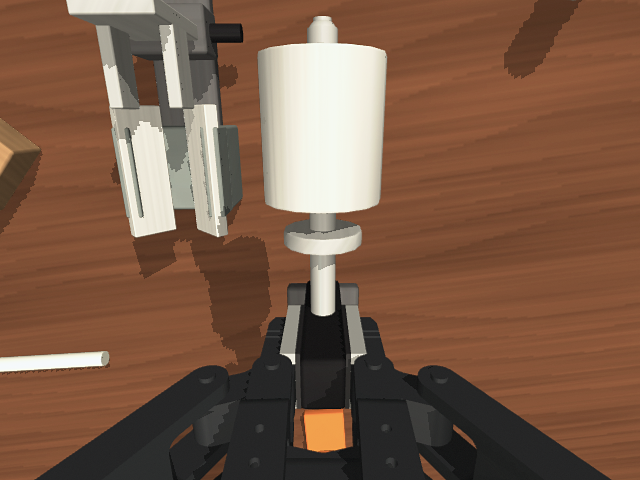

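View pics/s10.png

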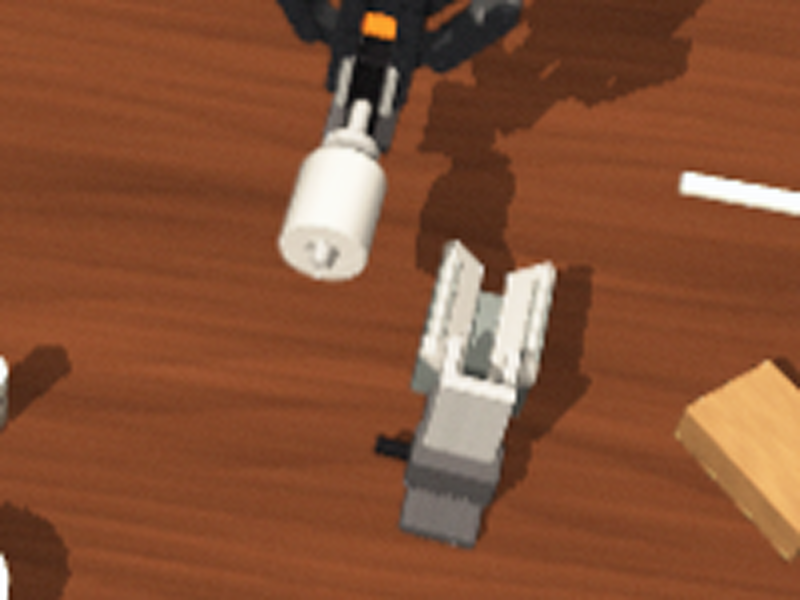

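```bash
cat > vfit.py <<'E'
from h import *
np.set_printoptions(suppress=True,precision=2)
def vfit(P,x0,y0,yaw0,lab):
    p=P.reshape(-1,3); p=p[np.isfinite(p).all(1)]
    u=np.array([np.cos(yaw0),np.sin(yaw0)]);n=np.array([-u[1],u[0]])
    o=np.array([x0,y0]); s=(p[:,:2]-o)@u; t=(p[:,:2]-o)@n
    a=[0,0,34.,1.]
    for it in range(6):
        tt=t-a[0]-a[1]*s
        m=(np.abs(s)<28)&(np.abs(tt)>8)&(np.abs(tt)<24)&(np.abs(p[:,2]-a[2]-a[3]*np.abs(tt))<(8 if it<3 else 4))
        S,T,Z=s[m],t[m],p[m,2]
        r=least_squares(lambda b:Z-b[2]-b[3]*np.abs(T-b[0]-b[1]*S),a,loss="soft_l1",f_scale=1); a=r.x
    print(lab,"n",m.sum(),"fit",a,"rms",np.sqrt(np.mean(r.fun**2)),"left/right",(T>a[0]+a[1]*S).sum(),"axis z",a[2]+22*np.sqrt(1+a[3]**2))
    yaw=yaw0+np.arctan(a[1]); o2=o+a[0]*n; print("  axis through",o2,"yaw",yaw)
    u=np.array([np.cos(yaw),np.sin(yaw)]);n=np.array([-u[1],u[0]])
    s=(p[:,:2]-o2)@u;t=(p[:,:2]-o2)@n
    k=(np.abs(t)<29)&(np.abs(t)>16)&(p[:,2]>52)&(p[:,2]<63)
    print("  plate edges s range",np.percentile(s[k],[0.5,2,98,99.5]))
    return o2,yaw
if __name__=="__main__":
    for y0 in (-.14,-.2):
        vfit(np.load("w10.npz")["W"],595,243,y0,"wrist")
        vfit(np.load("w1.npz")["W"],595,243,y0,"wrist1")
        vfit(np.load("d0.npz")["W"],595,243,y0,"top")
        vfit(np.load("d0.npz")["S"],595,243,y0,"scene")
E
python3 vfit.py; python3 - <<'E'
from h import *
W=np.load("w10.npz")["W"]
for v in (30,60,90,120,150,180,200,220): print(v,[(u,)+tuple(W[v,u].round(0).astype(int).tolist()) for u in range(110,225,10)])
E
```

```text
wrist n 5441 fit [ 0.54  0.01 33.6   1.03] rms 0.8918316572667379 left/right 3705 axis z 65.10372462948376
  axis through [595.08 243.54] yaw -0.13459311786559652
  plate edges s range [-37.6  -36.1   72.58  77.89]
wrist1 n 2739 fit [ 0.58  0.01 33.76  1.03] rms 1.1603132678330326 left/right 2034 axis z 65.27060799073331
  axis through [595.08 243.57] yaw -0.13308786070104928
  plate edges s range [-37.83 -36.8   22.26  24.35]
top n 283 fit [ 0.02 -0.01 33.1   1.04] rms 1.776816958272704 left/right 161 axis z 64.89049201954587
  axis through [595.   243.02] yaw -0.14632562589654713
  plate edges s range [-39.29 -38.01 448.46 452.01]
scene n 291 fit [ 0.12  0.   33.78  1.03] rms 1.6420149842430694 left/right 154 axis z 65.38781870786077
  axis through [595.02 243.12] yaw -0.13951056543964366
  plate edges s range [-1066.52 -1029.56   376.98   380.46]
wrist n 5464 fit [ 0.55  0.07 33.59  1.02] rms 0.8919079295847983 left/right 3735 axis z 65.06873285995937
  axis through [595.11 243.54] yaw -0.1345238366858269
  plate edges s range [-37.63 -36.14  72.55  77.86]
wrist1 n 2705 fit [ 0.58
[... 1961 characters left out ...]
 (140, 593, 263, 53), (150, 592, 259, 49), (160, 591, 255, 44), (170, 589, 252, 38), (180, 588, 246, 36), (190, 587, 240, 37), (200, 588, 229, 50), (210, 588, 220, 58), (220, 587, 215, 56)]
200 [(110, 577, 316, -1), (120, 576, 308, 0), (130, 583, 270, 58), (140, 582, 265, 56), (150, 580, 262, 50), (160, 579, 258, 46), (170, 577, 254, 40), (180, 575, 250, 35), (190, 575, 243, 37), (200, 576, 232, 49), (210, 576, 224, 57), (220, 575, 218, 56)]
220 [(110, 563, 320, 1), (120, 561, 313, -1), (130, 571, 275, 56), (140, 570, 269, 55), (150, 568, 265, 52), (160, 567, 261, 47), (170, 565, 257, 42), (180, 555, 268, 0), (190, 554, 261, -1), (200, 563, 236, 46), (210, 564, 227, 54), (220, 563, 221, 56)]
```

```bash
python3 - <<'E'
from h import *
np.set_printoptions(suppress=True,precision=1)
yaw=-.135;o=np.array([583.9,245.0]);u=np.array([np.cos(yaw),np.sin(yaw)]);n=np.array([-u[1],u[0]])
for f,k in (("w10","W"),("d0","W"),("d0","S"),("w1","W")):
    p=np.load(f+".npz")[k].reshape(-1,3);s=(p[:,:2]-o)@u;t=(p[:,:2]-o)@n
    m=(abs(t)<22)&(abs(t)>9)&(p[:,2]>71)&(p[:,2]<80)&(s>0)&(s<120)
    print(f,k,m.sum(),np.percentile(s[m],[0.5,2,5,98,99.5]) if m.sum() else "",np.percentile(t[m],[1,99]) if m.sum() else "")
    m=(abs(t)<27)&(abs(t)>20)&(p[:,2]>52)&(p[:,2]<62)&(s>-40)&(s<60)
    if m.sum(): print("  plate",np.percentile(s[m],[1,99]))
E
```

```text
w10 W 3026 [46.5 47.2 48.6 87.1 89.8] [-18.8  18. ]
  plate [-26.   47.4]
d0 W 107 [45.3 46.3 47.5 82.8 83.6] [-19.9  17.6]
  plate [-27.8  46.6]
d0 S 91 [45.3 46.1 47.1 90.9 91.7] [-18.9  17.5]
  plate [-26.2  48.2]
w1 W 0  
  plate [-26.1  34.9]
```

```bash
python3 - <<'E'
from h import *
np.set_printoptions(suppress=True,precision=1)
d=np.load("d0.npz")["W"]
for nm,u,v in (("pen r",168,286),("pen l",118,282),("or top",240,328),("or grip",238,340),("or tip",232,392),("cards",154,208)): print(nm,d[v,u])
w=np.load("w10.npz");W=w["W"]; M,s=tcp(); P=((W-M[:3,3])@M[:3,:3]).reshape(-1,3)
k=P[(abs(P[:,1])<25)&(P[:,2]<-8)&(P[:,0]>48)&(P[:,2]>-40)&(P[:,0]<108)]
k=k*[1,1,-1]; 
k=k[k[:,0]>56]; k[:,2]+=65; cyl(k)
print(s["eef_pos"]); go([489.6,257.8,136.9],-.135)
E
```

```text
pen r [445.9 359.8  13. ]
pen l [453.1 479.4  10.7]
or top [351.6 186.5   7.2]
or grip [325.1 183.5  49.6]
or tip [210.9 192.4  45. ]
cards [628.8 399.5  33.5]
axis pt [81.4 -0.1] yaw -0.0006 z 64.29 ends [56.6 -0.1] [103.3  -0.1] len 46.7 mid [79.9 -0.1] rms 0.72
[530.3 162.9 137. ]
shift [-53.6 -88.2   0.1] turn [ 0.  -0.  -0.1] t 12.42
```

Request:
carry_out([
  [10, [-3, -5, 0], [0, 0, -0.05]],
  [10, [-5.5, -9, 0], [0, 0, 0]],
  [10, [-7, -12, 0], [0, 0, 0]],
  [10, [-8, -13, 0], [0, 0, 0]],
  [10, [-8, -13, 0], [0, 0, 0]],
  [10, [-8, -13, 0], [0, 0, 0]],
  [10, [-6, -10, 0], [0, 0, 0]],
  [10, [-5, -8, 0], [0, 0, 0]],
  [10, [-3.1, -5.2, 0], [0, 0, 0]],
  [10, [0, 0, 0], [0, 0, 0]],
  [10, [0, 0, 0], [0, 0, 0]],
])

```text
time_s: 13.33
eef_pos: [489.0, 258.2, 137.0]
ee_rot: [0.0, 0.998, -0.067, 0.0]
force: [0.2, -0.3, -4.0]
grip_width: 0.171
```

```bash
python3 - <<'E'
from vfit import *
c=wrist();save(c,"w11"); M,s=tcp(); print(s["force"],s["eef_pos"],M[:2,0])
go([489.6,257.8,136.9],-.135)
W=cloud(c);P=((W-M[:3,3])@M[:3,:3]).reshape(-1,3)
k=P[(abs(P[:,1])<25)&(P[:,2]<-8)&(P[:,0]>52)&(P[:,2]>-40)&(P[:,0]<108)]*[1,1,-1]
k[:,2]+=65; cyl(k)
E
```

```text
[ 0.27 -0.99 -4.38] [489.17 257.83 136.95] [ 0.99 -0.13]
shift [ 0.43 -0.03  0.05] turn [ 0. -0.  0.] t 13.38
axis pt [80.5 -0.1] yaw -0.0013 z 64.35 ends [54.7 -0. ] [103.2  -0.1] len 48.6 mid [78.9 -0. ] rms 0.74
```

View pics/w11.png

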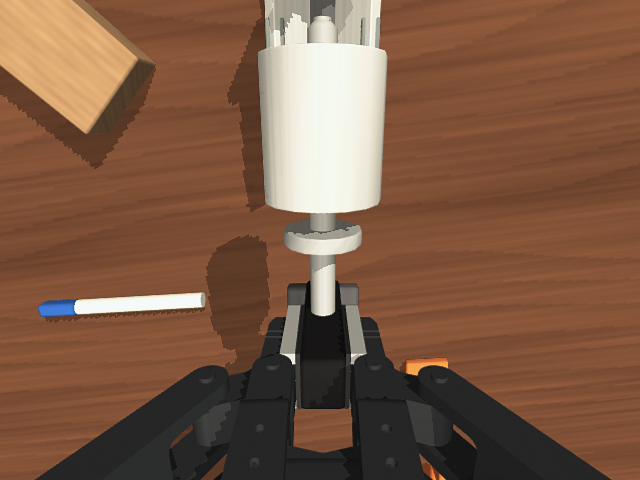

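Request:
carry_out([
  [10, [0.3, 0, 4], [0, 0, 0]],
  [10, [0, 0, 8], [0, 0, 0]],
  [10, [0, 0, 10], [0, 0, 0]],
  [10, [0, 0, 10], [0, 0, 0]],
  [10, [0, 0, 10], [0, 0, 0]],
  [10, [0, 0, 8], [0, 0, 0]],
  [10, [0, 0, 6], [0, 0, 0]],
  [10, [0, 0, 4], [0, 0, 0]],
  [10, [0, 0, 3], [0, 0, 0]],
  [10, [0, 0, 2], [0, 0, 0]],
  [10, [0, 0, 2], [0, 0, 0]],
  [10, [0, 0, 2], [0, 0, 0]],
  [10, [0, 0, 2], [0, 0, 0]],
  [10, [0, 0, 2], [0, 0, 0]],
  [10, [0, 0, 1], [0, 0, 0]],
  [10, [0, 0, 0.7], [0, 0, 0]],
  [10, [0, 0, 0], [0, 0, 0]],
  [10, [0, 0, 0], [0, 0, 0]],
])

```text
time_s: 14.88
eef_pos: [489.4, 258.1, 62.4]
ee_rot: [-0.0, 0.998, -0.067, 0.0]
force: [-0.5, 0.0, -2.2]
grip_width: 0.173
```

```bash
python3 - <<'E'
from vfit import *
c=wrist();save(c,"w12"); M,s=tcp(); print(s["force"],s["eef_pos"],M[:2,0])
W=cloud(c)
k=W.reshape(-1,3);P=(k-M[:3,3])@M[:3,:3]
k=k[(abs(P[:,1])<25)&(P[:,2]<-8)&(P[:,0]>52)&(P[:,2]>-40)&(P[:,0]<108)]
o,yaw,z=cyl(k)
k=ctrl.capture("scene");save(k,"s12");cv2.imwrite("pics/s12.png",cv2.resize(k["color"][190:340,310:510],(800,600),interpolation=cv2.INTER_CUBIC))
E
```

```text
[ 0.94 -0.17 -1.99] [489.38 258.11  62.41] [ 0.99 -0.13]
axis pt [569.2 246.9] yaw -0.1359 z 64.74 ends [543.6 250.4] [591.7 243.9] len 48.6 mid [567.6 247.1] rms 0.79
```

View pics/w12.png

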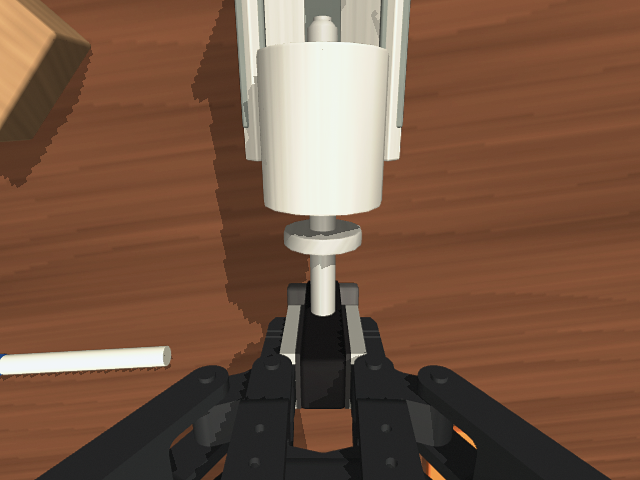

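View pics/s12.png

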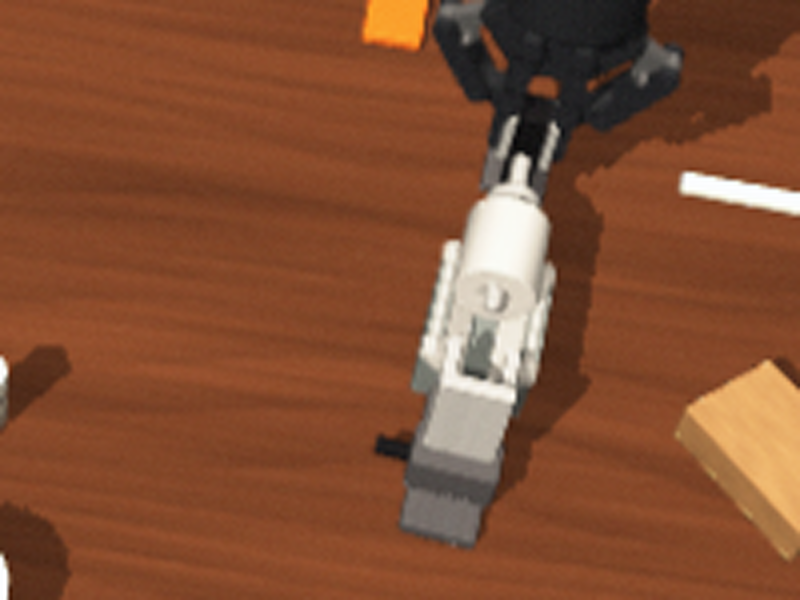

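Request:
carry_out([
  [10, [2, 0, 0.2], [0, 0, 0]],
  [10, [3, 0, 0], [0, 0, 0]],
  [10, [3, 0, 0], [0, 0, 0]],
  [10, [2, 0, 0], [0, 0, 0]],
  [10, [2, 0, 0], [0, 0, 0]],
  [10, [2, 0, 0], [0, 0, 0]],
  [10, [2, 0, 0], [0, 0, 0]],
  [10, [2, 0, 0], [0, 0, 0]],
  [10, [2, 0, 0], [0, 0, 0]],
])

```text
time_s: 15.73
eef_pos: [509.2, 255.3, 62.0]
ee_rot: [0.0, 0.998, -0.067, -0.0]
force: [-1.3, -0.2, -3.4]
grip_width: 0.176
```

Request:
carry_out([
  [10, [2, 0, 0], [0, 0, 0]],
  [10, [2, 0, 0], [0, 0, 0]],
  [10, [2, 0, 0], [0, 0, 0]],
  [10, [2, 0, 0], [0, 0, 0]],
  [10, [2, 0, 0], [0, 0, 0]],
  [10, [2, 0, 0], [0, 0, 0]],
  [10, [2, 0, 0], [0, 0, 0]],
  [10, [2, 0, 0], [0, 0, 0]],
])

```text
time_s: 16.4
eef_pos: [525.1, 253.2, 62.1]
ee_rot: [0.0, 0.998, -0.067, -0.0]
force: [-0.6, -0.1, -2.4]
grip_width: 0.177
```

```bash
cat > st.py <<'E'
from vfit import *
o=np.array([583.9,245.0]);yw=-.135;u=np.array([np.cos(yw),np.sin(yw)]);n=np.array([-u[1],u[0]])
def st(name=None):
    c=wrist(); 
    if name: save(c,name)
    M,s=tcp(); e=s["eef_pos"][:2]-o
    print("t",round(s["time_s"],2),"tcp s,t,z",e@u,e@n,s["eef_pos"][2],"F along",s["force"][:2]@u,"F",s["force"])
    k=cloud(c).reshape(-1,3);P=(k-M[:3,3])@M[:3,:3]
    k=k[(abs(P[:,1])<25)&(P[:,2]<-8)&(P[:,0]>50)&(P[:,2]>-40)&(P[:,0]<108)]
    a,yaw,z=cyl(k); t=(k[:,:2]-o)@u; print("barrel rest-s ends",np.percentile(t,[1,99]),"t",(a-o)@n)
E
python3 -c "
from st import *
st('w13')"
```

```text
t 16.45 tcp s,t,z -58.96510872826436 0.23900105376388536 62.091941205175 F along -0.3404825270441237 F [-0.24  0.77 -2.59]
axis pt [599.2 242.9] yaw -0.1352 z 64.67 ends [575.6 246.1] [631.5 238.5] len 56.5 mid [603.6 242.3] rms 1.83
barrel rest-s ends [-8.41 48.09] t -0.052876032330657796
```

View pics/w13.png

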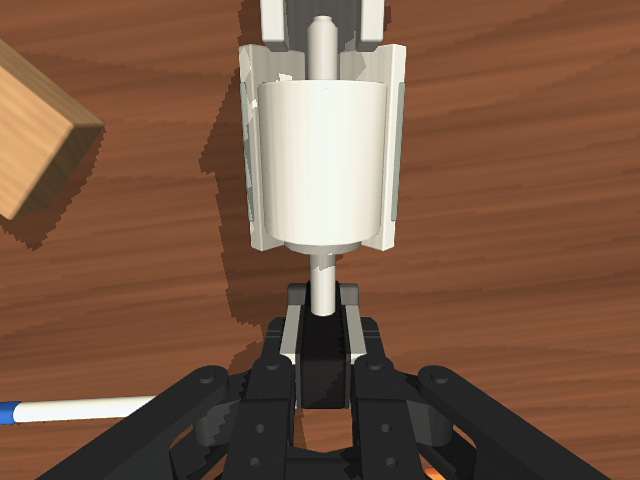

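Request:
carry_out([
  [10, [1, 0, 0], [0, 0, 0]],
  [10, [1, 0, 0], [0, 0, 0]],
  [10, [1, 0, 0], [0, 0, 0]],
  [10, [1, 0, 0], [0, 0, 0]],
  [10, [1, 0, 0], [0, 0, 0]],
  [10, [1, 0, 0], [0, 0, 0]],
])

```text
time_s: 16.95
eef_pos: [530.9, 252.4, 62.1]
ee_rot: [0.0, 0.998, -0.067, -0.0]
force: [-0.9, 0.1, -3.3]
grip_width: 0.172
```

Request:
carry_out([
  [10, [0.7, 0, 0], [0, 0, 0]],
  [10, [0.7, 0, 0], [0, 0, 0]],
  [10, [0.6, 0, 0], [0, 0, 0]],
])

```text
time_s: 17.2
eef_pos: [532.9, 252.2, 62.1]
ee_rot: [-0.0, 0.998, -0.067, 0.0]
force: [-1.7, 0.2, -2.9]
grip_width: 0.18
```

Request:
carry_out([
  [10, [0.5, 0, 0], [0, 0, 0]],
  [10, [0.5, 0, 0], [0, 0, 0]],
])

```text
time_s: 17.37
eef_pos: [533.9, 252.1, 62.1]
ee_rot: [-0.0, 0.998, -0.067, -0.0]
force: [-0.7, 0.4, -1.8]
grip_width: 0.172
```

```bash
python3 -c "
from st import *
st('w14')"
```

```text
t 17.42 tcp s,t,z -50.424039313609285 0.25050475030753266 62.05854695033329 F along -0.24083572442377169 F [-0.3  -0.42 -1.51]
axis pt [609.7 241.5] yaw -0.1339 z 64.55 ends [584.1 244.9] [640.  237.4] len 56.4 mid [612.  241.1] rms 2.22
barrel rest-s ends [ 0.19 56.63] t -0.043432332289703245
```

View pics/w14.png

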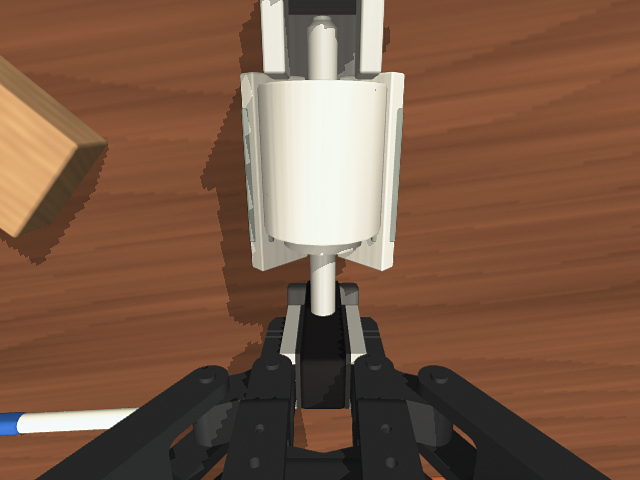

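Request:
carry_out([
  [10, [0.5, 0, 0], [0, 0, 0]],
  [10, [0, 0, 0], [0, 0, 0]],
])

```text
time_s: 17.58
eef_pos: [534.5, 252.0, 62.1]
ee_rot: [-0.0, 0.998, -0.067, 0.0]
force: [-0.6, 0.6, -2.4]
grip_width: 0.172
```

Request:
carry_out([
  [10, [0.5, 0, 0], [0, 0, 0]],
  [10, [0, 0, 0], [0, 0, 0]],
])

```text
time_s: 17.75
eef_pos: [534.9, 251.9, 62.1]
ee_rot: [-0.0, 0.998, -0.067, 0.0]
force: [-0.4, -0.6, -2.4]
grip_width: 0.17
```

Request:
carry_out([
  [10, [0.4, 0, 0], [0, 0, 0]],
  [10, [0, 0, 0], [0, 0, 0]],
])

```text
time_s: 17.92
eef_pos: [535.3, 251.9, 62.1]
ee_rot: [-0.0, 0.998, -0.067, 0.0]
force: [-0.5, -0.6, -2.1]
grip_width: 0.174
```

Request:
carry_out([
  [10, [0.4, 0, 0], [0, 0, 0]],
  [10, [0, 0, 0], [0, 0, 0]],
])

```text
time_s: 18.08
eef_pos: [535.7, 251.8, 62.0]
ee_rot: [0.0, 0.998, -0.067, -0.0]
force: [-0.1, -0.5, -2.7]
grip_width: 0.175
```

Request:
carry_out([
  [10, [0.4, 0, 0], [0, 0, 0]],
  [10, [0, 0, 0], [0, 0, 0]],
])

```text
time_s: 18.25
eef_pos: [536.1, 251.7, 62.1]
ee_rot: [0.0, 0.998, -0.067, 0.0]
force: [0.1, -0.0, -2.5]
grip_width: 0.174
```

```bash
python3 -c "
from st import *
st('w15')
c=cv2.imread('pics/w15.png'); cv2.imwrite('pics/w15c.png',cv2.resize(c[20:140,240:400],(800,600)))"
```

```text
t 18.3 tcp s,t,z -48.26903651179265 0.25472031337540413 62.06684164224893 F along -0.16761103683168696 F [-0.17 -0.03 -2.5 ]
axis pt [612.1 241.1] yaw -0.1343 z 64.52 ends [586.2 244.6] [642.1 237.1] len 56.4 mid [614.1 240.8] rms 2.21
barrel rest-s ends [ 2.35 58.71] t -0.052132316118538496
```

View pics/w15c.png

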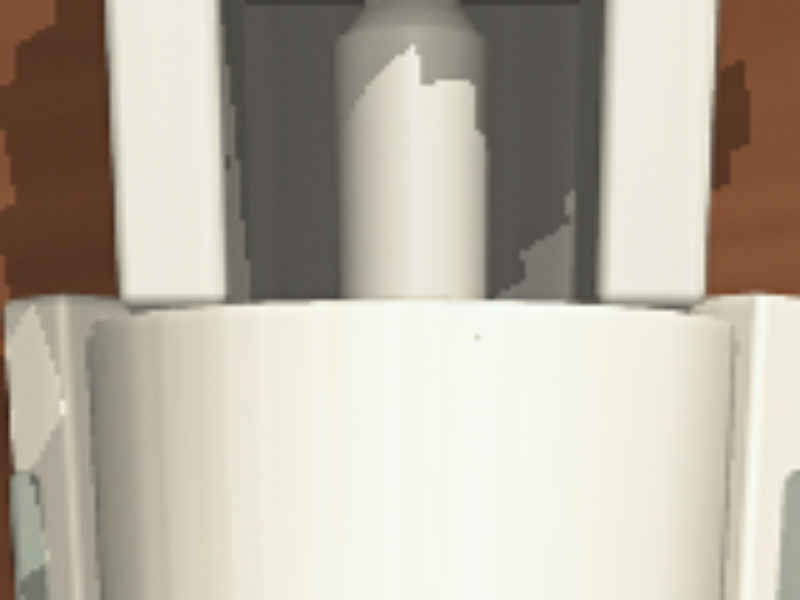

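Request:
carry_out([
  [10, [0.4, 0, 0], [0, 0, 0]],
  [10, [0, 0, 0], [0, 0, 0]],
])

```text
time_s: 18.47
eef_pos: [536.5, 251.7, 62.1]
ee_rot: [-0.0, 0.998, -0.067, 0.0]
force: [0.1, 0.1, -2.8]
grip_width: 0.17
```

Request:
carry_out([
  [10, [0.4, 0, 0], [0, 0, 0]],
  [10, [0, 0, 0], [0, 0, 0]],
])

```text
time_s: 18.63
eef_pos: [536.5, 251.7, 62.0]
ee_rot: [0.0, 0.998, -0.067, -0.0]
force: [-3.4, 0.3, -1.9]
grip_width: 0.174
```

Request:
carry_out([
  [10, [0.3, 0, 0], [0, 0, 0]],
  [10, [0, 0, 0], [0, 0, 0]],
])

```text
time_s: 18.8
eef_pos: [536.5, 251.7, 62.1]
ee_rot: [0.0, 0.998, -0.067, -0.001]
force: [-5.5, -0.2, 0.0]
grip_width: 0.178
```

Request:
carry_out([
  [10, [0.2, 0, 0], [0, 0, 0]],
  [10, [0, 0, 0], [0, 0, 0]],
  [10, [0, 0, 0], [0, 0, 0]],
])

```text
time_s: 19.05
eef_pos: [536.5, 251.7, 62.0]
ee_rot: [0.0, 0.998, -0.067, -0.001]
force: [-7.6, 0.2, 0.7]
grip_width: 0.174
```

Request:
carry_out([
  [10, [0, 0, 0], [0, 0, 0]],
  [10, [0, 0, 0], [0, 0, 0]],
  [10, [0, 0, 0], [0, 0, 0]],
  [10, [0, 0, 0], [0, 0, 0]],
  [10, [0, 0, 0], [0, 0, 0]],
])

```text
time_s: 19.47
eef_pos: [536.5, 251.7, 62.0]
ee_rot: [0.0, 0.998, -0.067, -0.001]
force: [-6.8, 0.2, 0.8]
grip_width: 0.173
```

```bash
python3 -c "
from st import *
st('w16')
c=cv2.imread('pics/w16.png'); cv2.imwrite('pics/w16c.png',cv2.resize(c[20:140,240:400],(800,600)))"
```

```text
t 19.52 tcp s,t,z -47.83380473605122 0.276546814731623 62.04678657684991 F along -6.011009360440706 F [-6.15 -0.59  0.88]
axis pt [612.6 241.1] yaw -0.1342 z 64.51 ends [586.6 244.6] [642.5 237. ] len 56.4 mid [614.6 240.8] rms 2.28
barrel rest-s ends [ 2.78 59.16] t -0.03566713674806754
```

View pics/w16.png

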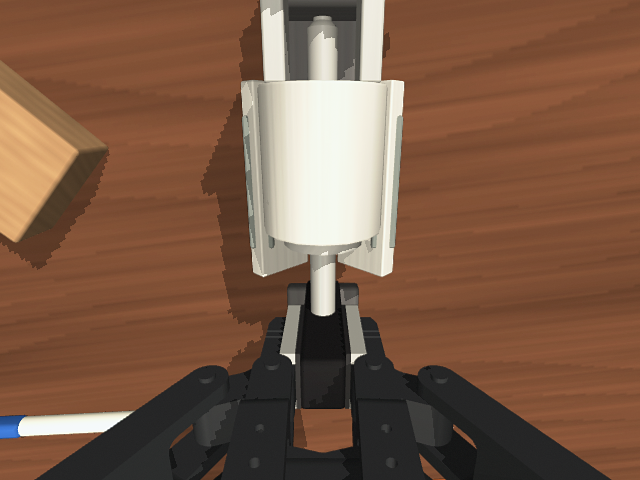

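Request:
carry_out([
  [10, [-0.5, 0, 0], [0, 0, 0]],
  [10, [-0.5, 0, 0], [0, 0, 0]],
  [10, [-1, 0, 0], [0, 0, 0]],
  [10, [-1, 0, 0], [0, 0, 0]],
  [10, [0, 0, 0], [0, 0, 0]],
])

```text
time_s: 19.93
eef_pos: [534.5, 252.0, 62.1]
ee_rot: [-0.0, 0.998, -0.067, 0.0]
force: [-0.1, -0.6, -2.1]
grip_width: 0.174
```

```bash
python3 -c "
from st import *
st('w17')
c=cv2.imread('pics/w17.png'); cv2.imwrite('pics/w17c.png',cv2.resize(c[20:140,240:400],(800,600)))"
```

```text
t 19.98 tcp s,t,z -49.87405214020273 0.2510401670148857 62.14578618941516 F along -0.6369559976403133 F [-0.73 -0.64 -2.84]
axis pt [611.  241.2] yaw -0.1351 z 64.56 ends [584.7 244.8] [640.4 237.3] len 56.3 mid [612.5 241. ] rms 2.05
barrel rest-s ends [ 0.78 57.03] t -0.06278221067738843
```

View pics/w17.png

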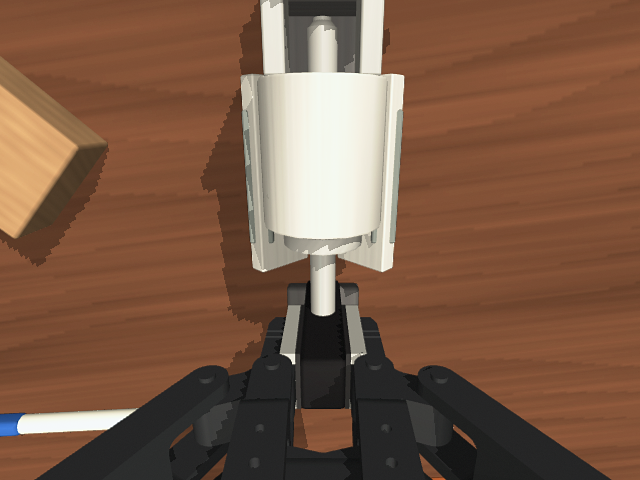

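Request:
carry_out([
  [10, [-3, 0, 0], [0, 0, 0]],
  [10, [-5, 0, 0], [0, 0, 0]],
  [10, [-5, 0, 0], [0, 0, 0]],
  [10, [-5, 0, 0], [0, 0, 0]],
  [10, [-5, 0, 0], [0, 0, 0]],
  [10, [-5, 0, 0], [0, 0, 0]],
  [10, [-6, 0, 0], [0, 0, 0]],
  [10, [-6, 0, 0], [0, 0, 0]],
  [10, [-6, 0, 0], [0, 0, 0]],
  [10, [-6, 0, 0], [0, 0, 0]],
  [10, [-6, 0, 0], [0, 0, 0]],
  [10, [-6, 0, 0], [0, 0, 0]],
  [10, [-8, 0, 0], [0, 0, 0]],
  [10, [-10, 0, 0], [0, 0, 0]],
  [10, [-10, 0, 0], [0, 0, 0]],
  [10, [-10, 0, 0], [0, 0, 0]],
  [10, [-8, 0, 0], [0, 0, 0]],
  [10, [-5, 0, 0], [0, 0, 0]],
  [10, [0, 0, 0], [0, 0, 0]],
  [10, [0, 0, 0], [0, 0, 0]],
])

```text
time_s: 21.65
eef_pos: [420.5, 267.5, 62.2]
ee_rot: [-0.0, 0.998, -0.067, 0.0]
force: [0.7, -0.5, -2.8]
grip_width: 0.171
```

```bash
python3 - <<'E'
from vfit import *
c=wrist();save(c,"w18"); M,s=tcp(); rod(cloud(c),M); print(s["force"],s["eef_pos"],M.round(4)[:3,:3])
c=ctrl.capture("scene");save(c,"s18");cv2.imwrite("pics/s18.png",cv2.resize(c["color"][160:340,290:530],(800,600),interpolation=cv2.INTER_CUBIC))
E
```

```text
y at x=50,115 [0.31 0.32] z top [-8.21 -8.42] tip x 113.3
[ 0.17 -0.4  -2.55] [420.75 267.45  62.2 ] [[ 0.99 -0.13  0.  ]
 [-0.13 -0.99  0.  ]
 [ 0.   -0.   -1.  ]]
```

View pics/w18.png

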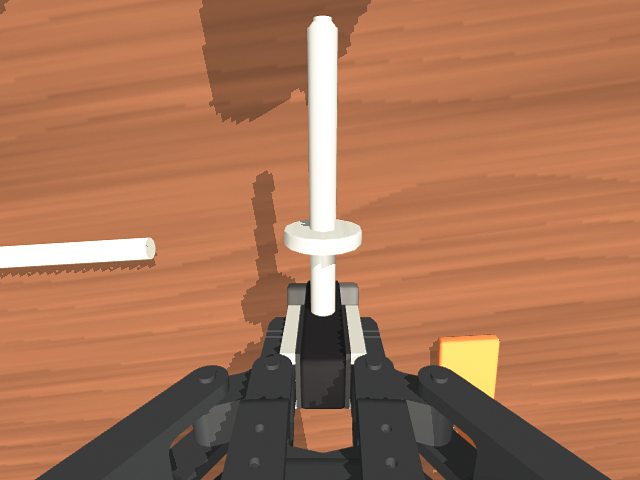

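View pics/s18.png

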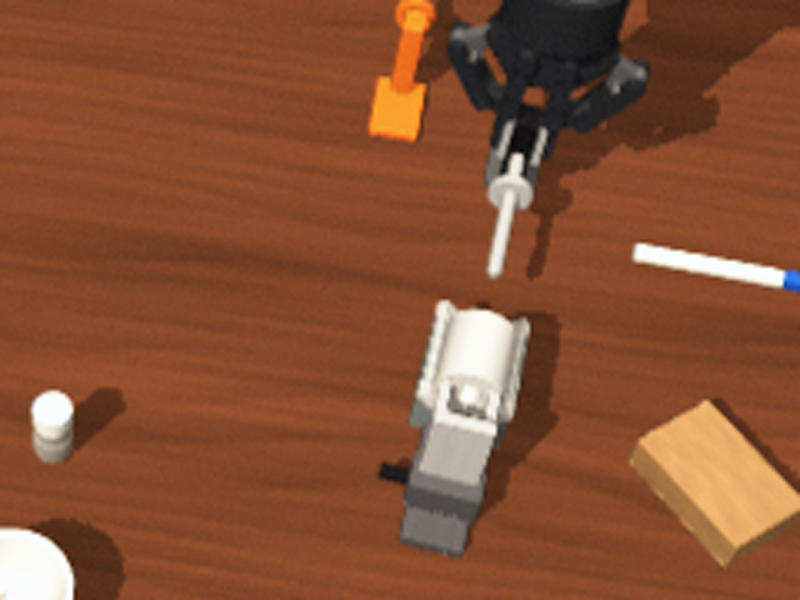

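Request:
carry_out([
  [10, [0, 0, 5], [0, 0, 0]],
  [10, [0, 0, 8], [0, 0, 0]],
  [10, [0, 0, 5], [0, 0, 0]],
  [10, [0, 0, 3], [0, 0, 0]],
  [10, [0, 0, 1.5], [0, 0, 0]],
  [10, [0, 0, 1], [0, 0, 0]],
  [10, [0, 0, 0.5], [0, 0, 0]],
  [10, [0, 0, 0], [0, 0, 0]],
  [10, [0, 0, 0], [0, 0, 0]],
])

```text
time_s: 22.5
eef_pos: [420.5, 267.5, 38.2]
ee_rot: [-0.0, 0.998, -0.067, 0.0]
force: [-1.2, 0.3, -1.9]
grip_width: 0.173
```

Request:
carry_out([
  [10, [0, 0, 0.5], [0, 0, 0]],
  [10, [0, 0, 0.4], [0, 0, 0]],
  [10, [0, 0, 0], [0, 0, 0]],
])

```text
time_s: 22.75
eef_pos: [420.4, 267.4, 37.2]
ee_rot: [-0.0, 0.998, -0.067, 0.0]
force: [-0.4, -0.3, -2.1]
grip_width: 0.176
```

Request:
carry_out([
  [10, [0, 0, 0.4], [0, 0, 0]],
  [10, [0, 0, 0], [0, 0, 0]],
])

```text
time_s: 22.92
eef_pos: [420.5, 267.5, 37.1]
ee_rot: [-0.0, 0.998, -0.067, 0.0]
force: [-2.1, -1.3, 2.2]
grip_width: 0.176
```

Contact with the bench shows in the force reading. Release.

Request:
carry_out([
  [12, [0, 0, 0], [0, 0, 0]],
  [20, [0, 0, 0], [0, 0, 0]],
  [28, [0, 0, 0], [0, 0, 0]],
  [36, [0, 0, 0], [0, 0, 0]],
  [40, [0, 0, 0], [0, 0, 0]],
  [40, [0, 0, 0], [0, 0, 0]],
  [40, [0, 0, -5], [0, 0, 0]],
  [40, [0, 0, -10], [0, 0, 0]],
  [40, [0, 0, -20], [0, 0, 0]],
  [40, [0, 0, -25], [0, 0, 0]],
  [40, [0, 0, -30], [0, 0, 0]],
  [40, [0, 0, -30], [0, 0, 0]],
  [40, [0, 0, -30], [0, 0, 0]],
  [40, [0, 0, -25], [0, 0, 0]],
  [40, [0, 0, 0], [0, 0, 0]],
  [40, [0, 0, 0], [0, 0, 0]],
], grip_force=20)

```text
time_s: 24.25
eef_pos: [420.7, 267.6, 213.5]
ee_rot: [-0.001, 0.998, -0.067, 0.002]
force: [0.5, -0.0, -1.0]
grip_width: 0.47
```

```bash
python3 - <<'E'
from vfit import *
c=wrist();save(c,"w19"); M,s=tcp(); print(s["time_s"],s["force"],s["eef_pos"],s["grip_width"])
W=cloud(c).reshape(-1,3)
o=np.array([583.9,245.0]);yw=-.135;u=np.array([np.cos(yw),np.sin(yw)]);n=np.array([-u[1],u[0]])
def chk(p):
    s_=(p[:,:2]-o)@u;t=(p[:,:2]-o)@n
    k=p[(abs(t)<24)&(p[:,2]>78)&(p[:,2]<95)&(s_>-20)&(s_<70)]
    if len(k)>30:
        a,y,z=cyl(k); print("  t",(a-o)@n,"s ends",np.percentile((k[:,:2]-o)@u,[1,99]))
    m=(abs(t)<20)&(abs(t)>9)&(p[:,2]>70)&(p[:,2]<77)&(s_>40)&(s_<100)
    if m.sum(): print("  prong s",np.percentile(s_[m],[.5,2,5]))
chk(W)
for nm in("scene","top"):
    c=ctrl.capture(nm); chk(cloud(c).reshape(-1,3)); save(c,nm+"_end")
m=(abs(W[:,0]-420)<90)&(abs(W[:,1]-267)<40)
f=W[m&(W[:,2]>4)&(W[:,2]<12)]; print("foot z",np.median(f[:,2])); f=W[m&(W[:,2]>65)&(W[:,2]<85)]; print("grip",f.mean(0),len(f))
E
```

```text
24.3 [-0.23 -0.02 -0.06] [420.16 267.35 212.04] 0.469356054341267
axis pt [606.2 241.4] yaw -0.1207 z 64.99 ends [580.1 244.6] [630.  238.5] len 50.3 mid [605.1 241.6] rms 1.83
  t -0.5421051972131293 s ends [-3.75 46.48]
  prong s [41.42 43.26 43.57]
axis pt [603.9 241.4] yaw -0.1597 z 65.01 ends [579.5 245.3] [637.4 236. ] len 58.7 mid [608.4 240.6] rms 2.26
  t -0.9085186144618074 s ends [-4.64 54.63]
  prong s [42.37 43.56 45.32]
foot z 7.721389753438757
grip [421.12 267.01  74.1 ] 567
```

View pics/w19.png

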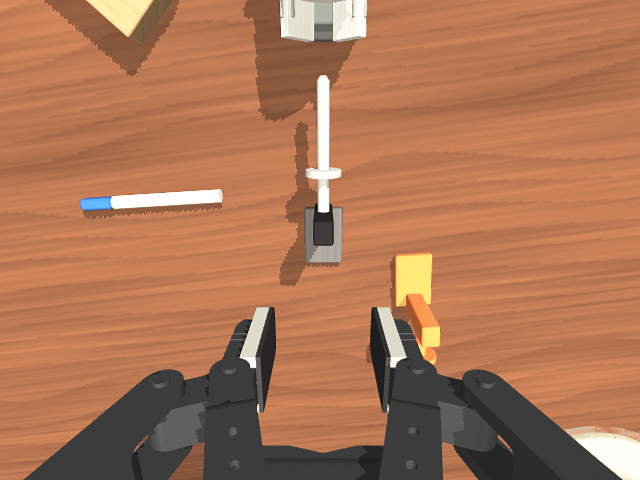

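View pics/scene_end.png

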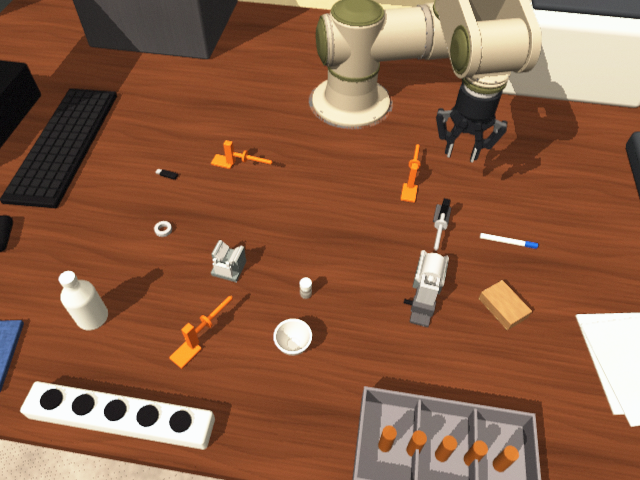

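The tool stands upright, with its grip at (323,225) in the wrist view and the barrel in the rest ahead of it. One closer look at the gap to the stop before I hand in.

Request:
carry_out([
  [40, [10, 0, 0], [0, 0, 0]],
  [40, [20, 0, 0], [0, 0, 0]],
  [40, [25, 0, 0], [0, 0, 0]],
  [40, [25, 0, 0], [0, 0, 0]],
  [40, [20, 0, 0], [0, 0, 0]],
  [40, [12, 0, 0], [0, 0, 0]],
  [40, [8, 0, 0], [0, 0, 0]],
  [40, [0, 0, 0], [0, 0, 0]],
  [40, [0, 0, 0], [0, 0, 0]],
])

```text
time_s: 25.15
eef_pos: [539.1, 251.2, 211.1]
ee_rot: [0.0, 0.998, -0.067, -0.001]
force: [0.5, -0.0, -0.2]
grip_width: 0.47
```

```bash
python3 - <<'E'
from vfit import *
c=wrist();save(c,"w20"); M,s=tcp(); print(s["eef_pos"])
p=cloud(c).reshape(-1,3)
o=np.array([583.9,245.0]);yw=-.135;u=np.array([np.cos(yw),np.sin(yw)]);n=np.array([-u[1],u[0]])
s_=(p[:,:2]-o)@u;t=(p[:,:2]-o)@n
k=p[(abs(t)<24)&(p[:,2]>79)&(p[:,2]<95)&(s_>-20)&(s_<70)]
a,y,z=cyl(k); print((a-o)@n,np.percentile((k[:,:2]-o)@u,[.5,1,99,99.5]))
m=(abs(t)<20)&(abs(t)>9)&(p[:,2]>70)&(p[:,2]<77)&(s_>40)&(s_<100); print(np.percentile(s_[m],[.5,2,5]))
i=c["color"]; cv2.imwrite("pics/w20c.png",cv2.resize(i[30:210,200:440],(800,600),interpolation=cv2.INTER_CUBIC))
E
```

```text
[538.82 251.43 211.45]
axis pt [605.8 242.1] yaw -0.1306 z 64.69 ends [581.  245.4] [629.3 239. ] len 48.8 mid [605.2 242.2] rms 0.65
0.09614461785791371 [-3.33 -2.93 45.84 45.89]
[40.97 43.53 46.81]
```

View pics/w20c.png

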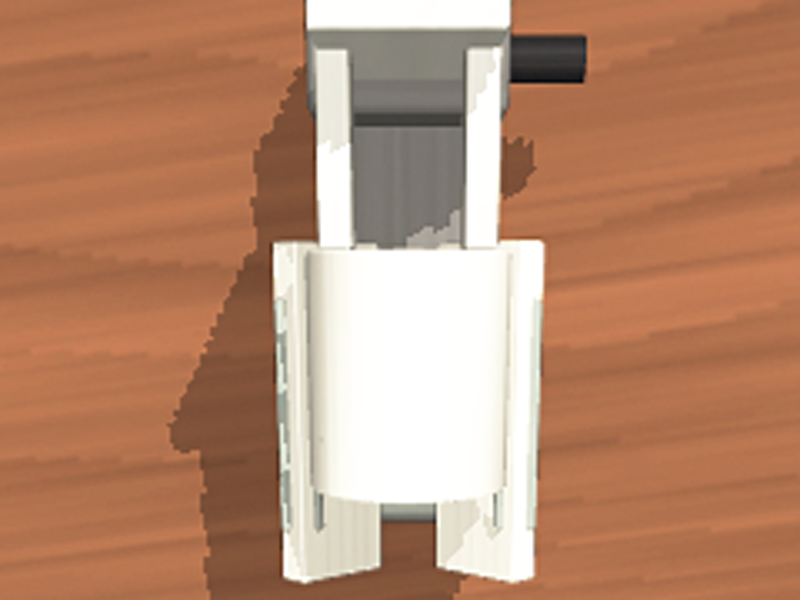

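```bash
python3 -c "
from rig import ctrl
s=ctrl.sense(); print(s['time_s'],s['dq'].round(3)); print(ctrl.finish_job())"
```

```text
25.2 [ 0.007 -0.014  0.005  0.002 -0.001  0.001]
the job is handed in; nothing more can be done
None
```

I handed the job in after 25 s of robot time; the interface reports no verdict.

**What I did:** I took the steel tool by its black grip and threaded the rod through the barrel. I lifted the barrel to a bore height of about 135 mm, then laid it in the long rest. The shoulder pushed it on until it met the stop. I held it there at about 6–8 N by the wrist force for roughly 0.7 s. The arm did not creep forward during the hold, so I saw no sign that the stop slipped. I then drew the rod out and stood the tool upright on the bench.

**Last checks:**
- **Barrel:** it lies within about 0.1 mm of the rest's centre line, at bore height 64.7 mm and within about 0.005 rad of the rest's direction. Its far end appears to touch the prongs in the close view.
- **Tool:** it stands upright with its rod tip about 65–70 mm from the barrel's centre, by the arm's pose. The gripper is clear and touches nothing.
- **Bystanders:** they look unmoved in the scene picture; I did not measure them.
- **Disagreements:** The prong-face position read unevenly from depth, 41–47 mm along the rest, because barrel points got into that sample. I relied on the felt contact and the close-up picture instead. The scene camera's barrel fit was also off: it put the yaw about 0.015–0.025 rad and the centre line 0.5–0.9 mm away, with a noisier fit, so I used the closer wrist view.

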